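# Close the lamp house with its cover and wing nut

### The job

The lamp has been changed and the lamp house beside the microscope stands open: turn the wing nut on its stud back to its stop so that it lines up with the slot in the cover, seat the slotted metal cover fully home on the raised frame of the lamp house, and spin the wing nut down clockwise until it is snug on the cover. Leave the bottles, the petri dish and the slide box where they stand.

Things in the scene. Friction and masses are not known exactly. Their poses are not given: they have to be found in the camera images.
- lamp_house: Fixed grey lamp house, box 186 mm wide, 136 deep, 56 thick, on a dark stand, leaning 32 deg towards its front. Origin: centre of its upper face (deck), 100 mm above the worktop. z: square out of the deck, along the stud; y: level, along the opening; x: up the slope. Beside the frame 40 mm of flat deck is free on each long side. A 9 mm stud rises on z to 60 mm above the deck.
- frame_top (a point): Centre of the top plane of the raised steel frame that stands on the deck, 32 mm above the deck on the stud's axis; same axes as lamp_house. The frame is open at the top, outside 54 mm (x) by 165 mm (y), walls 4 mm, the lamp inside. The cover's top plate rests on it. A fixed microscope, 417 mm high, stands behind the house (x above 0.70 m, y 0.10 to 0.35 m): keep the arm clear of it.
- wing_nut: Steel wing nut that stays on the stud: foot 60 mm (y) by 12 (x), 6 thick; on it two flat round ears 12 mm thick (x), 60 mm over both (y), 10 mm gap between. Pinch it across the 12 mm with the pads over the middle, so that both ears are held. Ears end 27 mm above the foot's underside. Origin: centre of the foot's underside, on the stud's axis; z along the stud.
- nut_turn (a joint): Turn of the nut, rad; starts at 0.5 to 1.2. 0: upper stop, wings in line with the frame (y), foot 42.3 mm above the deck. Grows clockwise seen from above; a full turn lowers it 10 mm. Meets the seated cover at about 3.95 (foot 36 mm above the deck, wings 46 deg across the slot); from there the clamping force grows by 40 N per rad; thread ends at 4.7. Friction 0.05 N m; it stays where left.
- lamp_cover: Loose aluminium cover, a shallow pan upside down: 66 mm wide (x), 180 long (y), 22 high, 0.22 kg; top 4 mm, walls 3 mm, inside 60 x 174 mm (3 mm play each side over the frame, 4.5 mm at the ends). A slot 20 (x) by 72 mm (y) in the middle of its top passes over the nut at its stop. Same after a half turn. Origin: middle of the lower rim plane; seated, it lies 14 mm above the deck on the stud's axis.
- biochem_analyser: Fixed white analyser, 436 x 545 mm, 201 mm high, behind the place of the cover (on the far, +x side of the cover, nearest to its -y end): keep the hand clear of it. Origin at the centre of its underside.
- diluent_bottle: Bystander: white bottle with a blue cap, 62 mm across, 135 mm high; origin at the centre of its underside.
- petri_dish: Bystander: lidded petri dish, 89 mm across, 15 mm high; origin at the centre of its underside.
- stain_bottle: Bystander: brown bottle with a black cap, 48 mm across, 104 mm high; origin at the centre of its underside.
- slide_box: Bystander: white and ochre box, 58 x 80 x 30 mm; origin at the centre of its underside.

How it is judged (in metres and radians):
On the way, in this order (a step that is already met when the one before it is completed fails the run):
1. the wing nut is turned back in line with the frame (value of joint nut_turn below 0.2 rad), for 0.1 s.
2. the cover sits fully home on the frame (x of lamp_cover in the frame of lamp_house between -0.0045 and 0.0045 m and y of lamp_cover in the frame of lamp_house between -0.006 and 0.006 m and z of lamp_cover in the frame of lamp_house between 0.011 and 0.0155 m and angle between the z axis of lamp_cover and the z axis of lamp_house, either way round below 0.035 rad and angle between the y axis of lamp_cover and the y axis of lamp_house, either way round below 0.08 rad), for 0.2 s.
At the end, for the whole second after the job is handed in: The cover rests fully home on the frame (within 4.5 mm of centre across and 6 mm along, rim 11 to 15.5 mm above the deck, level with the deck within 0.035 rad and in line within 0.08 rad), the wing nut is turned past 3.7 rad and presses on the cover with more than 4 N, and all is at rest (all of step 2 and value of joint nut_turn above 3.7 rad and contact force between wing_nut and lamp_cover above 4 N and linear speed of lamp_cover below 0.01 m/s and velocity of joint nut_turn below 0.05 rad/s); the robot touches nothing.
It fails at once if the diluent bottle is pushed more than 20 mm or tipped (distance of diluent_bottle from where it was at the start of the episode above 0.02 m or angle between diluent_bottle's own z axis and vertical above 0.35 rad).
It fails at once if the petri dish is pushed more than 20 mm or tipped (distance of petri_dish from where it was at the start of the episode above 0.02 m or angle between petri_dish's own z axis and vertical above 0.35 rad).
It fails at once if the brown stain bottle is pushed more than 20 mm or tipped (distance of stain_bottle from where it was at the start of the episode above 0.02 m or angle between stain_bottle's own z axis and vertical above 0.35 rad).
It fails at once if the slide box is pushed more than 20 mm or tipped (distance of slide_box from where it was at the start of the episode above 0.02 m or angle between slide_box's own z axis and vertical above 0.35 rad).
It also fails if it takes over 72 s, if anything falls off the work surface, if the arm or the gripper's body presses on something with over 40 N, if the wrist force passes 120 N, or if a joint passes its speed limit or range.

### The arm

A 6-joint arm with a two-finger parallel gripper is mounted at the origin on a cart in front of the work surface, level with it; the furniture and walls round the work are solid. World frame = base frame: x ahead of the robot, y to its left, z up, the work surface at z = 0. Lengths are in mm, angles in rad, forces in N, time in s.
With the tool pointing down it reaches from about 400 to 925 mm from the base axis. Payload 12.5 kg.
Tool frame: the origin (TCP) lies midway between the tips of the shut fingers; the grasp point (between the pads) lies 19 mm behind it; x points along the fingers, y is the direction in which the jaws open and shut, and the axes are right-handed (so a half turn about x gives the same grasp; the last joint's range is limited). The gripper opens to 95 mm and grips with 3 to 60 N. Pads are 20 mm wide; open, the fingers measure 119 mm over their backs; the gripper's body (75 mm by 180 mm) begins 59 mm behind the grasp point.
Start: joints at [1.11, 0.491, 1.559, -0, 1.092, -0.106], TCP at [217.111, 586.097, 214.661] pointing down, gripper open.
Joint ranges: [-3.1, 3.1], [-0.84, 2.19], [0.05, 2.79], [-1.13, 4.28], [0.06, 2.93], [-2.69, 2.69]. Speed limits (rad/s): [2.22, 2.22, 2.79, 3.14, 3.14, 3.14].

### API

Orientations are given as [roll, pitch, yaw] about the fixed x, y, z axes, in that order (R = Rz(yaw) Ry(pitch) Rx(roll)).
In Python, from cell import sensors, read_camera, get_calibration, order gives the robot as it stands. The module is installed in compiled form; this text tells all that it offers.
- The arm moves only by the tool servo_tool, never from a script. Its argument "steps" is text: rows parted by semicolons, each of 7 numbers parted by spaces: the shift along the tool's x, y, z in mm, then the turn, a rotation vector about the tool's x, y, z in rad, then the finger opening in mm, from 0 to 95.1. A call has exactly 8 rows; each row shifts and turns the pose as measured when the row begins, along the tool's axes as they then stand; what a row does not reach is not made up. A row lasts 1/10 s, in which the tool goes at most 50 mm and 8.59 degrees, less where a joint would pass 70% of its speed; a pose out of reach is approached as far as the arm can. A call is refused whole if a number of a shift passes 50 or a number of a turn 0.15, either way. A call with a gripper value outside its range is refused whole. The fingers move at their own pace and stop on an object; the grip force is fixed at half the most. Time passes only in rows, so rows that do not move let the fingers close, or fill a call up. It gives the time, the measured TCP pose, the force and the opening at its end, in the units of the state.
- sensors.state(): the state, without advancing time (a new reading comes with each control period).
- read_camera(name): name is "side" or "top"; returns (picture, depth): 400x640x3 uint8, blue, green, red; 400x640 float32, mm along the optical axis (not along the pixel's ray), 0 where there is no reading.
- get_calibration(name): a dict with "mtx" (3x3 intrinsics, pixels), "R" (3x3) and "t" (3): a world point X has camera coordinates R X + t. Camera axes: x right, y down, z forward; pixel columns grow to the right and rows downward; lengths in mm; the calibration is good to about 2 mm. A picture is of the moment at which its call begins. get_calibration takes no time and is no camera call.
- order.job_done(): hands the job in, once; it reports no verdict.
The state is a dict: "t": time; "joints": joint angles; "qvel": joint speeds; "tau": joint torques, N m; "eef_pos": TCP position; "tcp_rot": TCP orientation; "ft_force": force on the tool from outside, world axes, zero at the start; "moment": the same for the moment, N m; "opening": opening from 0.0 (shut) to 1.0 (fully open).
Only numpy, scipy, OpenCV 4.12 (cv2) and the standard library are available. Lean on these libraries where they do the work, as an engineer would, in place of code of your own. Each camera call takes 0.05 s, during which the arm holds its last target.

## Working session

There is one attempt and no reset: what is moved stays moved. The work goes in short steps, Python scripts to look and compute and a tool call to move; the robot and the scene stay as the last step left them, time stands still between calls to the robot, and variables do not carry over. Pictures are saved under pics/ and viewed, and the job is handed in when it is done.

Besides the shell and the picture viewer there is one more tool, called as name(argument=value, ...) on one line, values as JSON. servo_tool: Moves the arm, as the interface text tells. Its arguments: {"type":"object","properties":{"steps":{"type":"string"}},"required":["steps"]}

```bash
mkdir -p pics; cat > h.py <<'E'
import numpy as np, cv2
from cell import sensors, read_camera, get_calibration, order
from scipy.spatial.transform import Rotation as Ro
def grab(n,tag):
    im,d=read_camera(n); cv2.imwrite(f'pics/{tag}.png',im); np.savez(f'pics/{tag}.npz',d=d,im=im); return im,d
def cloud(n,d):
    c=get_calibration(n);K=np.array(c['mtx']);R=np.array(c['R']);t=np.array(c['t']).ravel()
    v,u=np.mgrid[0:400,0:640]
    P=np.stack([(u-K[0,2])/K[0,0]*d,(v-K[1,2])/K[1,1]*d,d],-1)
    return (P-t)@R
E
python3 - <<'E'
from h import *
for n in('top','side'):
    grab(n,n+'0'); c=get_calibration(n); print(n,c)
s=sensors.state(); print(s)
E
```

```text
top {'mtx': array([[446.75195842,   0.        , 322.27930097],
       [  0.        , 446.75195842, 195.98700631],
       [  0.        ,   0.        ,   1.        ]]), 'R': array([[-0.02926979, -0.99951693,  0.01044897],
       [-0.99142063,  0.02769728, -0.12774192],
       [ 0.1273908 , -0.01409831, -0.9917524 ]]), 't': array([ 133.15577974,  569.55730492, 1456.03577368])}
side {'mtx': array([[362.66040173,   0.        , 318.8602383 ],
       [  0.        , 362.66040173, 204.12140784],
       [  0.        ,   0.        ,   1.        ]]), 'R': array([[ 0.75707196, -0.65333009, -0.00135678],
       [-0.48444858, -0.55997808, -0.67211169],
       [ 0.43835103,  0.50949421, -0.74044853]]), 't': array([-347.51658836,  425.04460377,  937.02361088])}
{'t': 0.1, 'joints': array([ 1.11037853e+00,  4.91469550e-01,  1.55936770e+00,  3.57540103e-05,
        1.09171854e+00, -1.05607356e-01]), 'qvel': array([-0.00066488, -0.00264794, -0.00086894,  0.00122396, -0.00268618,
       -0.00097347]), 'tau': array([ 2.94759928e-03, -6.13628697e+01, -2.58605576e+01,  6.94456813e-02,
        4.70868743e-02, -3.93733455e-05]), 'eef_pos': array([217.01434501, 585.89119499, 214.14582779]), 'tcp_rot': array([-1.70931871,  1.56983267, -2.06414564]), 'ft_force': array([0.68138269, 0.06526986, 0.52154127]), 'moment': array([-0.00659211,  0.00744486,  0.00142227]), 'opening': 1.0011209894815074}
```

View pics/top0.png

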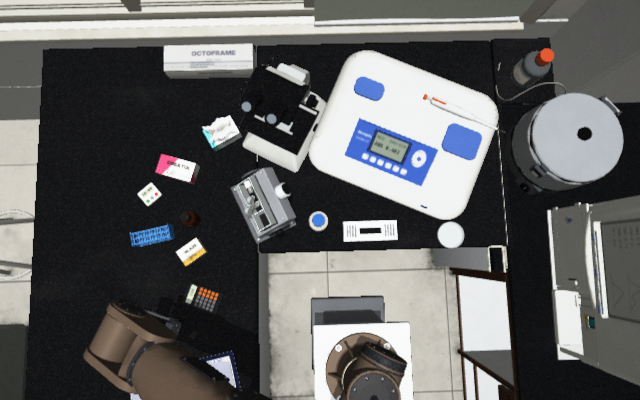

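View pics/side0.png

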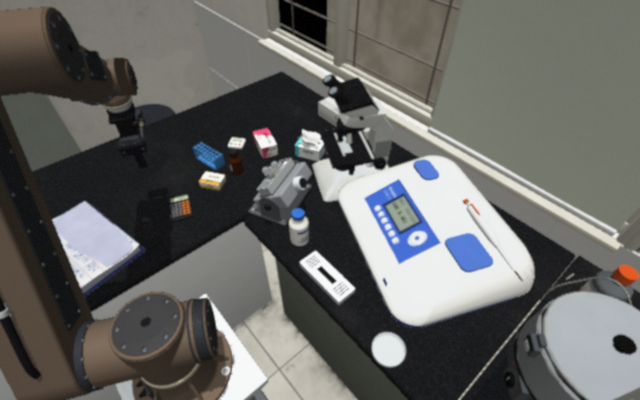

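The top view shows the lamp house at about (265,205), the cover at (370,231), the diluent bottle at (318,221), the petri dish at (451,234), the stain bottle at (190,218) and the slide box at (190,250). I'll enlarge both views and measure.

```bash
python3 - <<'E'
from h import *
z=np.load('pics/top0.npz');im=z['im'];d=z['d']
c=cv2.resize(im[160:250,225:405],None,fx=4.4,fy=4.4,interpolation=cv2.INTER_CUBIC);cv2.imwrite('pics/top0z.png',c)
z2=np.load('pics/side0.npz')
c=cv2.resize(z2['im'][145:310,240:400],None,fx=3.6,fy=3.6,interpolation=cv2.INTER_CUBIC);cv2.imwrite('pics/side0z.png',c)
for n,dd,i2 in(('top',d,im),('side',z2['d'],z2['im'])):
    P=cloud(n,dd)
    # cover: bright pixels z 15..30
    g=i2.min(2)
    m=(P[...,2]>10)&(P[...,2]<32)&(g>120)&(P[...,0]>350)&(P[...,0]<620)&(P[...,1]>-200)&(P[...,1]<110)
    k,l,st,ce=cv2.connectedComponentsWithStats(m.astype(np.uint8))
    for i in range(1,k):
        if st[i,4]>80:
            q=P[l==i]; r=cv2.minAreaRect(q[:,:2].astype(np.float32)); print(n,'cover?',r,np.median(q[:,2]),st[i])
    # table z
    m=(g<40)&(abs(P[...,2])<15); print(n,'table z',np.median(P[...,2][m]))
    for nm,zz in(('bottlecap',(125,145)),):
        m=(P[...,2]>zz[0])&(P[...,2]<zz[1])&(P[...,0]>400)&(P[...,0]<640)&(P[...,1]>-60)&(P[...,1]<160)
        print(nm,m.sum(),P[m].mean(0))
    m=(P[...,2]>40)&(P[...,2]<220)&(P[...,0]>400)&(P[...,0]<700)&(P[...,1]>100)&(P[...,1]<330)
    print('house',m.sum(),P[m].min(0),P[m].max(0))
E
```

```text
top cover? ((456.3707275390625, -39.44569396972656), (65.66728210449219, 179.9403839111328), 0.17110371589660645) 23.07282393528512 [343 220  55  21 936]
top table z 1.121540310097507
bottlecap 140 [501.2845398  116.87497386 134.29963407]
house 2630 [447.56694954 100.06877933  40.0941907 ] [699.72641937 329.8486867  174.76374968]
side cover? ((452.34759521484375, -40.059181213378906), (182.991943359375, 68.25008392333984), 89.79151916503906) 20.593691886918037 [ 300  251   55   52 1055]
side table z -1.6868613489941247
bottlecap 113 [487.65752173 125.47272306 131.61649654]
house 2394 [442.06199463 100.18631859  40.02456518] [699.83320419 329.98192586 166.99107635]
```

```bash
ls pics
```

```text
side0.npz
side0.png
side0z.png
top0.npz
top0.png
top0z.png
```

View pics/top0z.png

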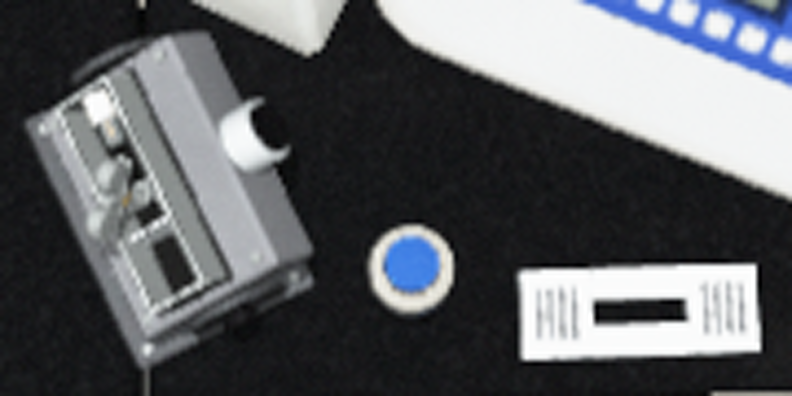

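View pics/side0z.png

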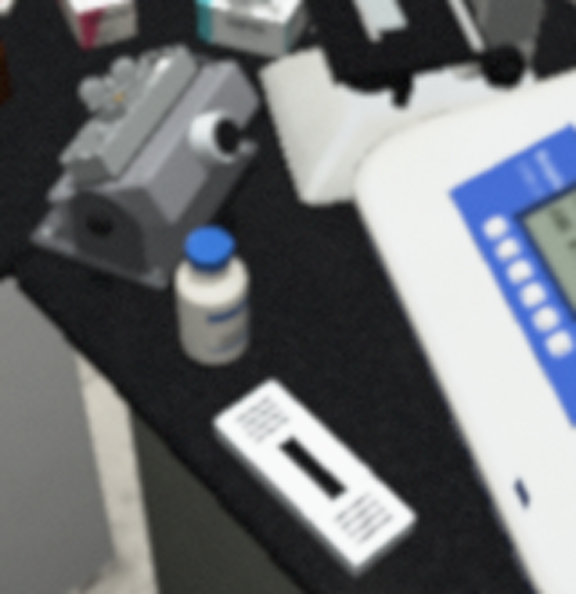

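```bash
python3 - <<'E'
from h import *
for n in('top','side'):
    z=np.load(f'pics/{n}0.npz');P=cloud(n,z['d'])
    m=(P[...,2]>35)&(P[...,2]<190)&(P[...,0]>400)&(P[...,0]<680)&(P[...,1]>140)&(P[...,1]<340)
    k,l,st,ce=cv2.connectedComponentsWithStats(m.astype(np.uint8)); print(st)
    i=1+np.argmax(st[1:,4]); m=l==i; Q=P[m]
    rng=np.random.default_rng(0); left=np.ones(len(Q),bool)
    for rep in range(5):
        idx=np.where(left)[0];best=None
        for _ in range(1500):
            a,b,c=Q[rng.choice(idx,3,replace=False)];nn=np.cross(b-a,c-a);L=np.linalg.norm(nn)
            if L<300: continue
            nn/=L; inl=idx[abs((Q[idx]-a)@nn)<2]
            if best is None or len(inl)>len(best): best=inl
        q=Q[best];c0=q.mean(0);nn=np.linalg.svd(q-c0)[2][2];nn*=np.sign(nn[2])
        print(n,len(best),'c',c0.round(1),'n',nn.round(3),'tilt',np.degrees(np.arccos(nn[2])).round(1),'az',np.degrees(np.arctan2(nn[1],nn[0])).round(1))
        left[best]=False
E
```

```text
[[     0      0    640    400 253592]
 [   312    161      3      4      7]
 [   250    167     46     69   2294]
 [   309    211      8     20    107]]
top 542 c [554.3 286.5 119.2] n [-0.2    0.431  0.88 ] tilt 28.4 az 114.9
top 278 c [572.  250.  116.7] n [ 0.342 -0.774  0.532] tilt 57.8 az -66.1
top 259 c [549.6 283.7 123.6] n [-0.189  0.414  0.891] tilt 27.0 az 114.5
top 218 c [555.7 305.1 131.7] n [ 0.33  -0.698  0.636] tilt 50.5 az -64.7
top 197 c [541.7 288.2 111.1] n [-0.201  0.421  0.884] tilt 27.8 az 115.5
[[     0      0    640    400 254075]
 [   253    161     59     56   1867]
 [   269    168      1      1      1]
 [   338    190      3      4      6]
 [   289    209     11     24     51]]
side 320 c [546.8 276.2 121.9] n [-0.197  0.407  0.892] tilt 26.9 az 115.8
side 274 c [564.4 247.7 111.3] n [ 0.363 -0.788  0.498] tilt 60.1 az -65.3
side 238 c [538.3 298.2 125.7] n [ 0.334 -0.74   0.583] tilt 54.3 az -65.7
side 174 c [459.9 260.   72.7] n [0.906 0.422 0.009] tilt 89.5 az 25.0
side 108 c [469.8 274.2  95.2] n [-0.92  -0.349  0.179] tilt 79.7 az -159.2
```

```bash
cat >> h.py <<'E'
def house(x,y,a,z=100.):
    t=np.radians(32);zc=np.array([np.sin(t)*np.cos(a),np.sin(t)*np.sin(a),np.cos(t)])
    xc=np.array([-np.cos(t)*np.cos(a),-np.cos(t)*np.sin(a),np.sin(t)])
    return np.stack([xc,np.cross(zc,xc),zc],1),np.array([x,y,z])
E
cat > fit.py <<'E'
from h import *
from scipy.optimize import least_squares
def sdbox(q,c,h):
    e=abs(q-c)-h
    return np.linalg.norm(np.maximum(e,0),axis=1)+np.minimum(e.max(1),0)
def sd(Q,p,zoff):
    R,o=house(*p[:3]); q=(Q-o-[0,0,zoff])@R
    ds=[sdbox(q,np.array([0,0,-28.]),np.array([68,93,28.]))]
    for s in(1,-1):
        ds.append(sdbox(q,np.array([s*25.,0,16.]),np.array([2,82.5,16.])))
        ds.append(sdbox(q,np.array([0,s*80.5,16.]),np.array([27,2,16.])))
    return q,np.min(ds,0)
if __name__=='__main__':
  for n in('top','side'):
    z=np.load(f'pics/{n}0.npz');P=cloud(n,z['d'])
    m=(P[...,2]>45)&(P[...,2]<190)&(P[...,0]>400)&(P[...,0]<680)&(P[...,1]>140)&(P[...,1]<360)
    k,l,st,ce=cv2.connectedComponentsWithStats(m.astype(np.uint8))
    m=l==1+np.argmax(st[1:,4]); Q=P[m]
    r=least_squares(lambda p:sd(Q,p,p[3])[1],[550,275,np.radians(114.7),0],loss='soft_l1',f_scale=1.5)
    q,e=sd(Q,r.x,r.x[3])
    print(n,r.x,np.degrees(r.x[2]),'med|e|',np.median(abs(e)))
    R,o=house(*r.x[:3]);print(R.round(3))
    w=(q[:,2]>38)&(np.hypot(q[:,0],q[:,1])<38)
    print('nut pts',w.sum()); 
    print(np.c_[q[w]].round(0)[np.argsort(q[w][:,2])[::max(1,w.sum()//40)]].tolist())
    ww=q[w&(q[:,2]<66)][:,:2];c=ww.mean(0);v=np.linalg.svd(ww-c)[2][0];print('c',c,'ang from y clockwise',np.degrees(np.arctan2(v[0],v[1])))
E
python3 fit.py
```

```text
top [547.34737871 315.53108757   2.0026705    2.35169815] 114.74456751530927 med|e| 1.9398511261616456
[[ 0.355  0.908 -0.222]
 [-0.77   0.419  0.481]
 [ 0.53   0.     0.848]]
nut pts 126
[[12.0, 11.0, 40.0], [-6.0, -8.0, 42.0], [-7.0, -10.0, 43.0], [18.0, 15.0, 43.0], [17.0, 27.0, 44.0], [-12.0, -15.0, 45.0], [11.0, 6.0, 46.0], [-9.0, -12.0, 47.0], [18.0, 16.0, 48.0], [-5.0, -7.0, 48.0], [22.0, 21.0, 49.0], [-0.0, -2.0, 50.0], [18.0, 17.0, 52.0], [22.0, 22.0, 53.0], [-2.0, 3.0, 54.0], [22.0, 19.0, 55.0], [2.0, 1.0, 55.0], [-4.0, -10.0, 55.0], [7.0, 2.0, 55.0], [6.0, 6.0, 56.0], [-11.0, -9.0, 57.0], [-6.0, -2.0, 58.0], [-9.0, -14.0, 58.0], [-5.0, -9.0, 58.0], [-2.0, 4.0, 59.0], [17.0, 25.0, 60.0], [1.0, 6.0, 60.0], [18.0, 11.0, 61.0], [-2.0, 0.0, 61.0], [-10.0, -6.0, 62.0], [7.0, 7.0, 62.0], [-19.0, -15.0, 63.0], [9.0, 23.0, 63.0], [-5.0, -1.0, 63.0], [-5.0, -8.0, 64.0], [-11.0, -12.0, 65.0], [-12.0, -1.0, 65.0], [10.0, 13.0, 65.0], [11.0, 15.0, 66.0], [18.0, 19.0, 66.0], [-10.0, -5.0, 67.0], [-12.0, -7.0, 70.0]]
c [3.0911218  3.13184664] ang from y clockwise -135.34574698990966
side
[... 393 characters left out ...]
6.0], [19.0, 16.0, 47.0], [-4.0, -6.0, 48.0], [15.0, 16.0, 48.0], [10.0, 10.0, 49.0], [-12.0, -6.0, 50.0], [15.0, 18.0, 51.0], [8.0, 9.0, 51.0], [24.0, 21.0, 51.0], [-15.0, -14.0, 52.0], [-0.0, 8.0, 53.0], [-1.0, 3.0, 53.0], [-17.0, -10.0, 53.0], [-16.0, -17.0, 54.0], [-19.0, -12.0, 55.0], [-9.0, -4.0, 56.0], [10.0, 12.0, 57.0], [-4.0, 4.0, 57.0], [-20.0, -15.0, 58.0], [24.0, 23.0, 59.0], [16.0, 13.0, 59.0], [-14.0, -13.0, 60.0], [20.0, 22.0, 60.0], [-4.0, 0.0, 60.0], [-7.0, -1.0, 62.0], [20.0, 19.0, 63.0], [22.0, 23.0, 63.0], [-16.0, -7.0, 64.0], [16.0, 12.0, 64.0], [12.0, 18.0, 65.0], [-15.0, 2.0, 66.0], [11.0, 22.0, 66.0]]
c [1.77291399 4.39126288] ang from y clockwise -134.19637448959352
```

```bash
cat > ov.py <<'E'
from h import *
def proj(n,X):
    c=get_calibration(n);K=np.array(c['mtx']);X=np.atleast_2d(X)@np.array(c['R']).T+np.array(c['t']).ravel()
    p=X@K.T;return p[:,:2]/p[:,2:]
def boxl(x0,x1,y0,y1,z0,z1):
    L=[]
    for z in(z0,z1):
        r=[(x0,y0,z),(x1,y0,z),(x1,y1,z),(x0,y1,z)];L+=[(r[i],r[(i+1)%4]) for i in range(4)]
    L+=[((x,y,z0),(x,y,z1)) for x in(x0,x1) for y in(y0,y1)]
    return L
def over(n,tag,out,box,f,p,nut=None,extra=[]):
    im=np.load(f'pics/{tag}.npz')['im'];v0,v1,u0,u1=box
    c=cv2.resize(im[v0:v1,u0:u1],None,fx=f,fy=f,interpolation=cv2.INTER_CUBIC)
    R,o=house(*p)
    def ln(L,col,R=R,o=o):
        for a,b in L:
            q=(proj(n,np.array([a,b])@R.T+o)-[u0,v0]+.5)*f
            cv2.line(c,tuple(int(x) for x in q[0]),tuple(int(x) for x in q[1]),col,1,cv2.LINE_AA)
    ln(boxl(-68,68,-93,93,-56,0),(0,255,0)); ln(boxl(-27,27,-82.5,82.5,0,32),(0,255,255)); ln([((0,0,32),(0,0,60))],(0,0,255))
    if nut is not None:
        cn,sn=np.cos(nut),np.sin(nut);h=42.3-nut*10/2/np.pi
        Rn=np.array([[cn,sn,0],[-sn,cn,0],[0,0,1]])
        ln(boxl(-6,6,-30,30,h,h+27),(255,0,255),R@Rn)
    cv2.imwrite(f'pics/{out}.png',c)
E
python3 - <<'E'
from ov import *
over('top','top0','ovt',(160,250,225,305),6.5,(547.3,315.5,2.003,),.78)
over('side','side0','ovs',(145,225,240,325),6.5,(547.3,315.5,2.003),.78)
for n in('top','side'):
    d=np.load(f'pics/{n}0.npz')['d'];P=cloud(n,d);b=(slice(222,238),slice(346,357)) if n=='top' else (slice(280,290),slice(335,345))
    print(n,P[b][...,2].std(),P[b][...,2].mean())
E
```

```text
top 112.20047955108484 31.68379567262856
side 3.0246940431724787 20.5778905139834
```

View pics/ovt.png

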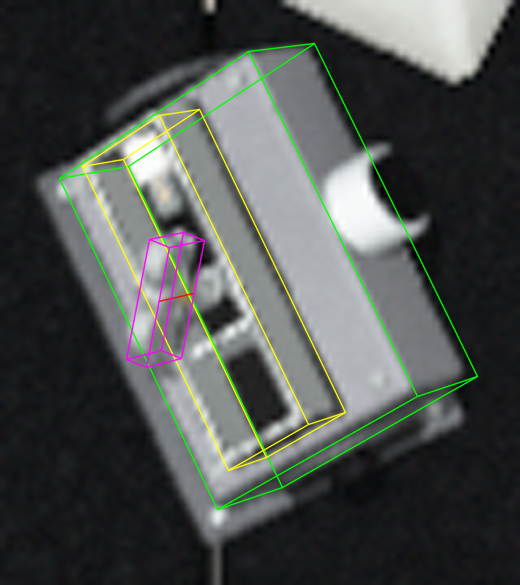

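View pics/ovs.png

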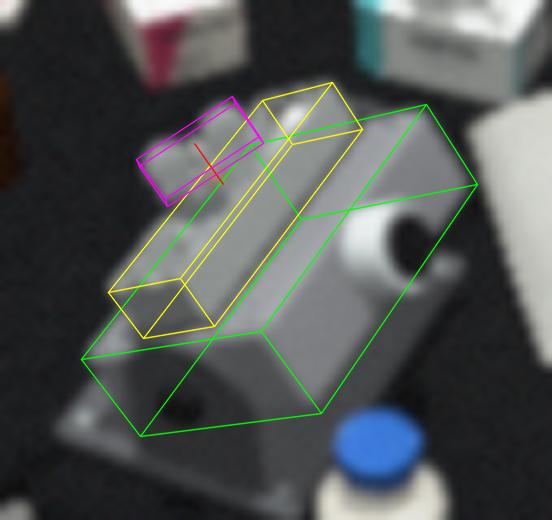

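```bash
python3 - <<'E'
from ov import *
for tag,box in(('top0',(175,240,228,290)),('side0',(150,210,245,315))):
    n=tag[:-1];im=np.load(f'pics/{tag}.npz')['im'][box[0]:box[1],box[2]:box[3]]
    a=cv2.resize(im,None,fx=6,fy=6,interpolation=cv2.INTER_CUBIC);a=np.clip((a.astype(float)-20)*1.5,0,255).astype(np.uint8)
    over(n,tag,'tmp1',box,6,(539.4,314.2,2.005),.78)
    cv2.imwrite(f'pics/cmp{n}.png',np.hstack([a,cv2.imread('pics/tmp1.png')]))
E
```

```text
(no output)
```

View pics/cmptop.png

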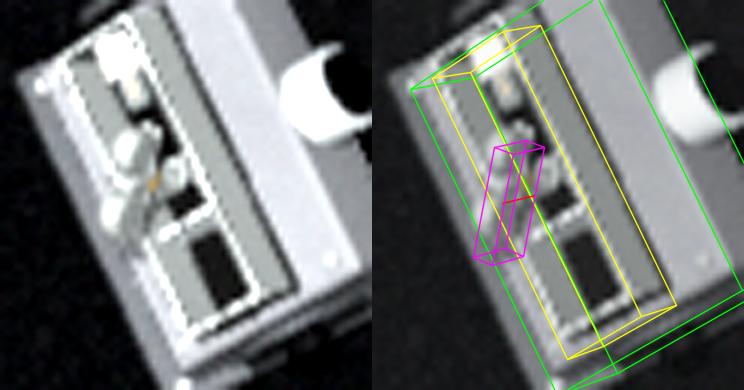

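View pics/cmpside.png

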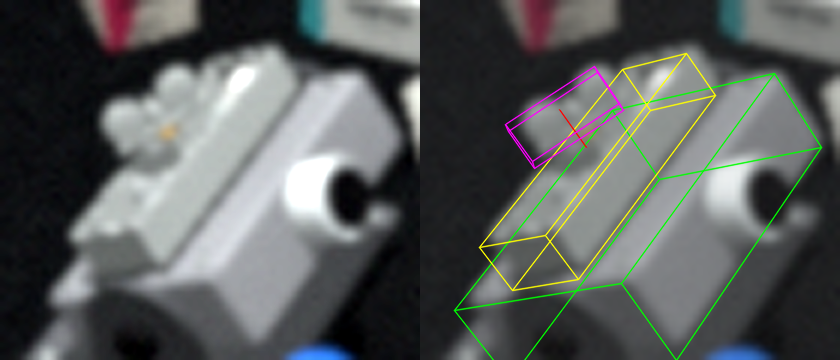

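```bash
python3 - <<'E'
from ov import *
for tag,box in(('top0',(170,235,230,300)),('side0',(150,210,248,318))):
    n=tag[:-1];im=np.load(f'pics/{tag}.npz')['im']
    hsv=cv2.cvtColor(im,cv2.COLOR_BGR2HSV).astype(int)
    sub=im[box[0]:box[1],box[2]:box[3]].astype(int)
    o=sub[...,2]-sub[...,0]; j=np.argwhere(o>25); print(n,[(b+box[2],a+box[0],o[a,b]) for a,b in j][:30])
    a=cv2.resize(sub.astype(np.uint8),None,fx=9,fy=9,interpolation=cv2.INTER_CUBIC);a=np.clip((a.astype(float)-20)*1.3,0,255).astype(np.uint8)
    for k in range(0,100,10):
        if k<sub.shape[1]: cv2.putText(a,str(k+box[2]),(k*9,9),0,.35,(0,255,255));cv2.line(a,(k*9,0),(k*9,600),(0,90,90),1)
        if k<sub.shape[0]: cv2.putText(a,str(k+box[0]),(0,k*9+4),0,.35,(0,255,255));cv2.line(a,(0,k*9),(640,k*9),(0,90,90),1)
    cv2.imwrite(f'pics/g{n}.png',a)
    print(proj(n,np.array([(547.3,315.5,100)])+np.array([house(547.3,315.5,2.003)[0]@[0,0,60]])))
E
```

```text
top [(np.int64(250), np.int64(189), np.int64(32)), (np.int64(250), np.int64(190), np.int64(31)), (np.int64(254), np.int64(204), np.int64(30)), (np.int64(253), np.int64(205), np.int64(55)), (np.int64(253), np.int64(206), np.int64(43))]
[[248.85105468 205.91023827]]
side [(np.int64(261), np.int64(150), np.int64(26)), (np.int64(262), np.int64(150), np.int64(43)), (np.int64(263), np.int64(150), np.int64(50)), (np.int64(264), np.int64(150), np.int64(47)), (np.int64(265), np.int64(150), np.int64(41)), (np.int64(266), np.int64(150), np.int64(33)), (np.int64(262), np.int64(151), np.int64(39)), (np.int64(263), np.int64(151), np.int64(49)), (np.int64(264), np.int64(151), np.int64(46)), (np.int64(265), np.int64(151), np.int64(41)), (np.int64(266), np.int64(151), np.int64(35)), (np.int64(262), np.int64(152), np.int64(36)), (np.int64(263), np.int64(152), np.int64(48)), (np.int64(264), np.int64(152), np.int64(51)), (np.int64(265), np.int64(152), np.int64(48)), (np.int64(266), np.int64(152), np.int64(41)), (np.int64(267), np.int64(152), np.int64(27)), (np.int64(262), np.int64(153), np.int64(32)), (np.int64(263), np.int64(153), np.int64(48)), (np.int64(264), np.int64(153), np.int64(50)), (np.int64(265), np.int64(153), np.int64(51)), (np.int64(266), np.int64(153), np.int64(41)), (np.int64(262), np.int64(154), np.int64(29)), (np.int64(263), np.int64(154), np.int64(47)), (np.int64(264), np.int64(154), np.int64(50)), (np.int64(265), np.int64(154), np.int64(48)), (np.int64(266), np.int64(154), np.int64(36)), (np.int64(262), np.int64(155), np.int64(27)), (np.int64(263), np.int64(155), np.int64(44)), (np.int64(264), np.int64(155), np.int64(50))]
[[269.38863263 166.56023499]]
```

View pics/gtop.png

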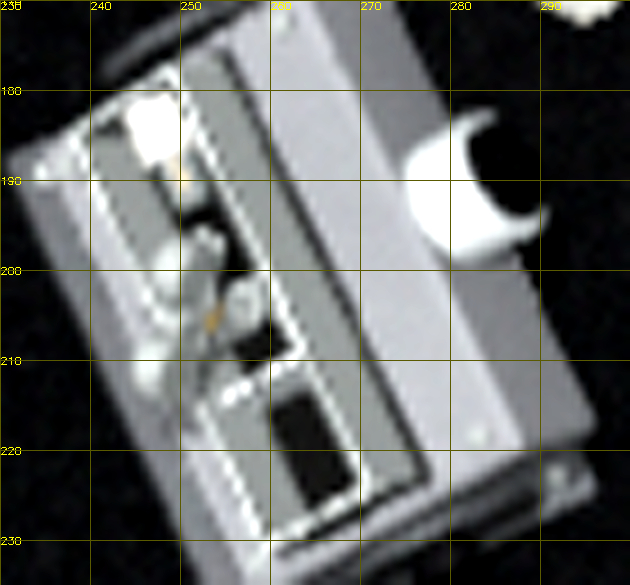

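View pics/gside.png

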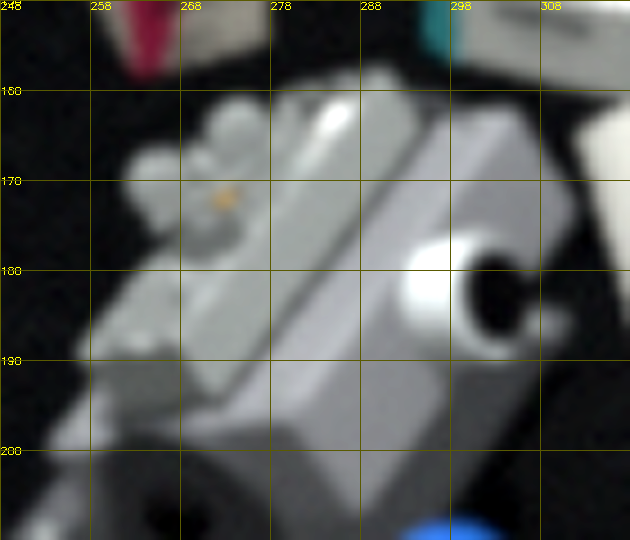

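```bash
python3 - <<'E'
from ov import *
from scipy.optimize import least_squares
T=[((27,-82.5,0),(277,223)),((27,-82.5,32),(270.3,225)),((-27,-82.5,32),(258.5,231.5)),((27,82.5,32),(250,178)),((-27,82.5,32),(238.5,184.5)),((68,-93,0),(288,219)),((68,-93,-56),(296,217))]
S=[((27,-82.5,32),(267,188.5)),((27,-82.5,0),(273,195)),((-27,-82.5,32),(257,190)),((27,82.5,32),(289.5,158)),((27,82.5,0),(295,163)),((68,-93,0),(281,198)),((68,93,0),(305,162)),((68,-93,-56),(288,207)),((68,93,-56),(312,173))]
D={'top':T,'side':S}
def res(p,ns):
    R,o=house(*p[:3],z=100+(p[3] if len(p)>3 else 0));r=[]
    for n in ns:
        X=np.array([k[0] for k in D[n]])@R.T+o;r.append((proj(n,X)-np.array([k[1] for k in D[n]])+.5)*(3.1 if n=='top' else 3))
    return np.concatenate(r).ravel()
for ns in(['top'],['side'],['top','side']):
    for p0 in([547,315,2.0],[547,315,2.0,0]):
        r=least_squares(res,p0,args=(ns,),loss='soft_l1',f_scale=2)
        print(ns,r.x.round(3));
        if len(ns)==2: print(res(r.x,ns).reshape(-1,2).round(1).tolist())
# orange triangulation + cover/bottle triangulation
def ray(n,u,v):
    c=get_calibration(n);R=np.array(c['R']);t=np.array(c['t']).ravel();K=np.array(c['mtx'])
    d=R.T@np.linalg.solve(K,[u,v,1]);return -R.T@t,d/np.linalg.norm(d)
def tri(a,b):
    A=0;B=0
    for n,(u,v) in(('top',a),('side',b)):
        c,d=ray(n,u,v);M=np.eye(3)-np.outer(d,d);A=A+M;B=B+M@c
    X=np.linalg.solve(A,B);return X,[np.linalg.norm(np.cross(X-ray(n,*p)[0],ray(n,*p)[1])) for n,p in(('top',a),('side',b))]
print('orange',tri((253.2,205.2),(272.7,171.8)))
E
```

```text
['top'] [550.031 317.973   1.98 ]
['top'] [553.857 322.307   1.978 -39.505]
['side'] [545.411 316.884   2.022]
['side'] [554.119 330.108   2.016 -15.217]
['top', 'side'] [548.284 318.933   2.003]
[[0.3, 0.3], [3.1, -0.2], [1.7, 1.7], [-5.1, -1.6], [-5.7, 2.6], [0.2, 5.1], [4.4, 2.0], [1.0, -3.8], [-0.9, -1.4], [-1.9, -2.2], [3.6, -2.6], [1.1, 3.7], [-3.4, -8.4], [0.6, -4.5], [3.0, 2.7], [3.0, -0.6]]
['top', 'side'] [549.394 321.105   2.008  -5.756]
[[-1.1, -0.6], [1.9, -1.0], [0.7, 0.9], [-6.7, -1.5], [-7.1, 2.8], [-1.3, 4.1], [2.7, 0.8], [1.6, -1.6], [-0.4, 0.7], [-1.3, 0.1], [3.2, -0.2], [0.7, 5.9], [-2.8, -6.3], [0.0, -2.4], [3.5, 4.4], [2.4, 1.2]]
orange (array([537.93166982, 333.76199799, 131.72674009]), [np.float64(0.010603603650499956), np.float64(0.010603603650490552)])
```

```bash
python3 - <<'E'
from h import *
s=sensors.state();q=s['joints'];Rt=Ro.from_euler('xyz',s['tcp_rot']).as_matrix();print(Rt.round(4))
rz=lambda a:Ro.from_euler('z',a).as_matrix();ry=lambda a:Ro.from_euler('y',a).as_matrix()
M=rz(q[0])@ry(q[1]+q[2])@rz(q[3])@ry(q[4])@rz(q[5])
print(M.round(4)); print((M.T@Rt).round(4))
for n in('top','side'):
    P=cloud(n,np.load(f'pics/{n}0.npz')['d'])
    m=(P[...,2]>150)&(P[...,2]<220)&(P[...,0]>350)&(P[...,0]<900)&(P[...,1]>-200)&(P[...,1]<60);q=P[m]
    for y in range(-180,60,20):
        k=abs(q[:,1]-y)<10
        if k.sum(): print(n,y,np.percentile(q[k][:,0],2).round(),end='; ')
    m=(P[...,2]>8)&(P[...,2]<22)&(P[...,0]>350)&(P[...,0]<600)&(P[...,1]>-250)&(P[...,1]<-140);print('petri',P[m].mean(0),m.sum())
E
```

```text
[[-5.000e-04  3.474e-01  9.377e-01]
 [-8.000e-04  9.377e-01 -3.474e-01]
 [-1.000e+00 -1.000e-03 -1.000e-04]]
[[-3.474e-01 -9.377e-01 -5.000e-04]
 [-9.377e-01  3.474e-01 -8.000e-04]
 [ 1.000e-03  1.000e-04 -1.000e+00]]
[[-0. -1. -0.]
 [ 0.  0. -1.]
 [ 1. -0.  0.]]
top -180 634.0; top -160 644.0; top -140 651.0; top -120 658.0; top -100 668.0; top -80 675.0; top -60 686.0; top -40 690.0; top -20 704.0; top 0 712.0; top 20 723.0; top 40 736.0; petri [ 458.18838386 -189.88980364    8.83970491] 11
side -180 637.0; side -160 646.0; side -140 653.0; side -120 657.0; side -100 667.0; side -80 678.0; side -60 682.0; side -40 692.0; side -20 705.0; side 0 717.0; side 20 724.0; side 40 737.0; petri [nan nan nan] 0<stdin>:12: RuntimeWarning: Mean of empty slice.
  ret = um.true_divide(
```

```bash
cat >> h.py <<'E'
HX,HY,HA=547.,316.5,2.003
def st():
    s=sensors.state();return s,np.array(s['eef_pos']),Ro.from_euler('xyz',s['tcp_rot'])
def nutpose(q,h,dx=0,dy=0,flip=False,base=None):
    """TCP at height h above deck on stud axis, jaws across nut at turn q"""
    R,o=house(*(base or (HX,HY,HA)));X,Y,Z=R.T
    tx=-Z; ty=-(np.cos(q)*X-np.sin(q)*Y)*(-1 if flip else 1)
    return o+Z*h+X*dx+Y*dy,Ro.from_matrix(np.stack([tx,ty,np.cross(tx,ty)],1))
def plan(p,R,n=8,op=95,cur=None,tot=8):
    s,p0,R0=st()
    if cur is not None: p0,R0=cur
    rv=(R0.inv()*R).as_rotvec();out=[]
    for i in range(n):
        Ri=R0*Ro.from_rotvec(rv*i/n)
        d=Ri.inv().apply((p-p0)/n);out.append(' '.join(f'{v:.1f}' for v in d)+' '+' '.join(f'{v:.3f}' for v in rv/n)+f' {op}')
    print('dist',np.linalg.norm(p-p0).round(1),'ang',np.linalg.norm(rv).round(3),'rows',n); print('; '.join(out))
def rep():
    s,p,R=st();print('t',round(s['t'],2),'p',p.round(1),'j',np.round(s['joints'],3).tolist(),'F',np.round(s['ft_force'],1),'M',np.round(s['moment'],2),'op',round(s['opening']*95.1,1))
    print('rot',R.as_matrix().round(3).tolist()); H,o=house(HX,HY,HA);print('in house',((p-o)@H).round(1),'toolx',(R.as_matrix()[:,0]@H).round(3),'tooly',(R.as_matrix()[:,1]@H).round(3))
E
python3 - <<'E'
from h import *
p,R=nutpose(.78,130);print(p);plan(p,R,12)
E
```

```text
[518.14405683 379.05476284 210.2462525 ]
dist 365.3 ang 0.558 rows 12
0.3 -7.4 29.5 -0.001 -0.033 -0.033 95; 1.5 -7.4 29.5 -0.001 -0.033 -0.033 95; 2.8 -7.4 29.4 -0.001 -0.033 -0.033 95; 4.0 -7.3 29.3 -0.001 -0.033 -0.033 95; 5.2 -7.1 29.1 -0.001 -0.033 -0.033 95; 6.3 -7.0 28.9 -0.001 -0.033 -0.033 95; 7.5 -6.8 28.7 -0.001 -0.033 -0.033 95; 8.7 -6.5 28.4 -0.001 -0.033 -0.033 95; 9.8 -6.2 28.1 -0.001 -0.033 -0.033 95; 10.9 -5.9 27.8 -0.001 -0.033 -0.033 95; 12.0 -5.5 27.4 -0.001 -0.033 -0.033 95; 13.1 -5.1 27.0 -0.001 -0.033 -0.033 95
```

servo_tool(steps="0 -7 29 0 -0.033 -0.033 95; 1 -7 29 0 -0.033 -0.033 95; 2 -7 29 0 -0.033 -0.033 95; 4 -7 29 0 -0.033 -0.033 95; 5 -7 29 0 -0.033 -0.033 95; 6 -7 29 0 -0.033 -0.033 95; 7 -7 29 0 -0.033 -0.033 95; 8 -7 29 0 -0.033 -0.033 95")

```text
t: 0.9
eef_pos: [421.0, 444.9, 214.2]
tcp_rot: [-0.801, 1.181, -1.151]
ft_force: [0.2, 1.4, -0.7]
opening: 0.999
```

```bash
python3 - <<'E'
from h import *
rep(); p,R=nutpose(.78,130);plan(p,R,8)
E
```

```text
t 0.9 p [421.  444.9 214.2] j [0.858, 0.559, 1.493, -0.367, 1.281, -0.223] F [ 0.2  1.4 -0.7] M [0.15 0.07 0.03] op 95.0
rot [[0.155, 0.365, 0.918], [-0.347, 0.89, -0.295], [-0.925, -0.273, 0.265]]
in house [-83.1 -60.7 186.5] toolx [-0.168 -0.005 -0.986] tooly [-0.701  0.704  0.116]
dist 117.4 ang 0.169 rows 8
5.2 -2.8 13.4 -0.000 -0.015 -0.015 95; 5.4 -2.7 13.4 -0.000 -0.015 -0.015 95; 5.7 -2.6 13.3 -0.000 -0.015 -0.015 95; 5.9 -2.5 13.2 -0.000 -0.015 -0.015 95; 6.2 -2.4 13.1 -0.000 -0.015 -0.015 95; 6.4 -2.3 13.0 -0.000 -0.015 -0.015 95; 6.6 -2.3 12.9 -0.000 -0.015 -0.015 95; 6.8 -2.2 12.8 -0.000 -0.015 -0.015 95
```

servo_tool(steps="8 -4 21 0 -0.024 -0.024 95; 9 -4 21 0 -0.024 -0.024 95; 9 -4 21 0 -0.024 -0.024 95; 10 -4 21 0 -0.024 -0.024 95; 10 -4 21 0 -0.024 -0.024 95; 0 0 0 0 0 0 95; 0 0 0 0 0 0 95; 0 0 0 0 0 0 95")

```text
t: 1.7
eef_pos: [522.1, 374.7, 208.4]
tcp_rot: [-0.808, 1.002, -1.159]
ft_force: [0.3, -0.2, 0.6]
opening: 0.998
```

```bash
python3 - <<'E'
from h import *
for n in('top','side'): grab(n,n+'1')
rep(); p,R=nutpose(.78,130);plan(p,R,8)
for n,b in(('top',(140,240,220,320)),('side',(100,220,190,330))):
    im=np.load(f'pics/{n}1.npz')['im'][b[0]:b[1],b[2]:b[3]];cv2.imwrite(f'pics/{n}1z.png',cv2.resize(im,None,fx=5,fy=5,interpolation=cv2.INTER_CUBIC))
E
```

```text
t 1.8 p [522.  374.9 208.7] j [0.737, 0.627, 1.441, -0.556, 1.316, -0.274] F [ 0.2 -0.1  0. ] M [0.24 0.12 0.  ] op 95.2
rot [[0.216, 0.389, 0.896], [-0.493, 0.835, -0.243], [-0.843, -0.389, 0.373]]
in house [  3.7   1.8 125.8] toolx [ 0.01 -0.01 -1.  ] tooly [-0.711  0.703 -0.014]
dist 5.9 ang 0.014 rows 8
-0.5 0.2 -0.5 0.000 0.000 0.002 95; -0.5 0.2 -0.5 0.000 0.000 0.002 95; -0.5 0.2 -0.5 0.000 0.000 0.002 95; -0.5 0.2 -0.5 0.000 0.000 0.002 95; -0.5 0.2 -0.5 0.000 0.000 0.002 95; -0.5 0.2 -0.5 0.000 0.000 0.002 95; -0.5 0.2 -0.5 0.000 0.000 0.002 95; -0.5 0.2 -0.5 0.000 0.000 0.002 95
```

View pics/top1z.png

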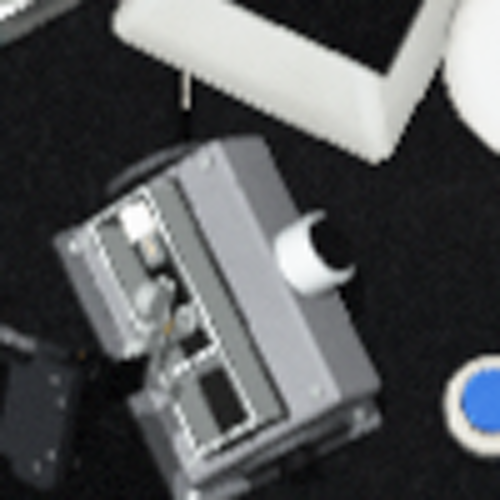

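View pics/side1z.png

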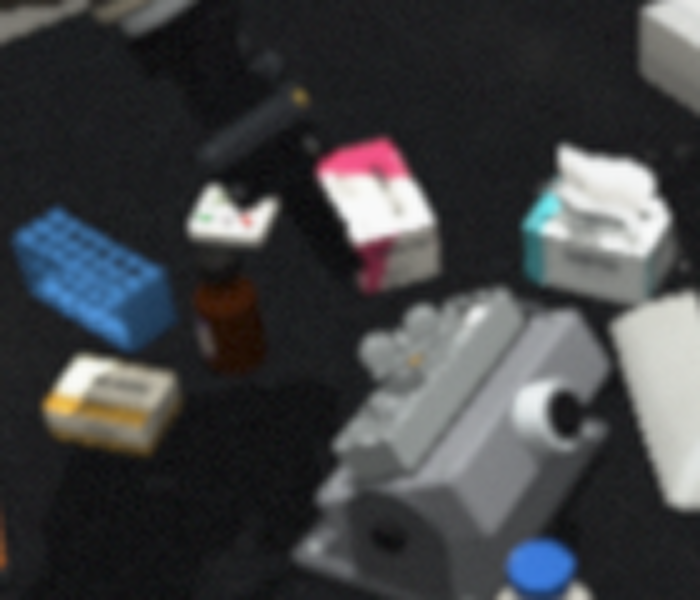

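```bash
python3 - <<'E'
from h import *
s,p,R=st()
for n in('top','side'):
    P=cloud(n,np.load(f'pics/{n}1.npz')['d']);q=R.inv().apply((P-p).reshape(-1,3))
    m=(abs(q[:,0]+25)<45)&(abs(q[:,1])<90)&(abs(q[:,2])<45);w=q[m];print(n,m.sum(),'pct x',np.percentile(w[:,0],[80,95,99]).round(1))
    for sgn in(1,-1):
        k=w[(w[:,1]*sgn>30)];
        if len(k)>5:print(sgn,len(k),'y',np.percentile(k[:,1],[2,20,50,80,98]).round(1),'z',np.percentile(k[:,2],[2,20,50,80,98]).round(1),'xmax',k[:,0].max().round(1))
# kin fit
E
```

```text
top 131 pct x [-10.4  -2.3   1.2]
1 64 y [44.4 46.6 48.4 50.4 53.9] z [-7.9  1.   7.5 12.  14.4] xmax 1.4
-1 67 y [-58.7 -57.3 -55.2 -52.6 -48.8] z [-8.9 -3.3  3.3 10.7 13.8] xmax 2.0
side 188 pct x [-13.   -3.1   0.1]
1 22 y [44.8 46.7 48.9 51.2 52.2] z [3.1 4.2 5.5 7.  8.1] xmax 0.8
-1 166 y [-62.9 -59.3 -57.1 -53.6 -50.4] z [-14.3 -10.1  -2.8   4.2   8.4] xmax 0.3
```

```bash
cat > nutfit.py <<'E'
from h import *
from fit import sdbox
from scipy.optimize import least_squares
def disc(q,cy,cz,r,hx):
    a=np.hypot(q[:,1]-cy,q[:,2]-cz)-r;b=abs(q[:,0])-hx
    return np.minimum(np.maximum(a,b),0)+np.hypot(np.maximum(a,0),np.maximum(b,0))
def nutsd(q,t,h):
    c,s=np.cos(t),np.sin(t); # local wing axis y' = c*y + s*x ; x' = c*x - s*y
    l=np.stack([c*q[:,0]-s*q[:,1],s*q[:,0]+c*q[:,1],q[:,2]-h],1)
    st=np.hypot(q[:,0],q[:,1])-4.5; st=np.maximum(st,q[:,2]-60)
    return np.min([sdbox(l,np.array([0,0,3.]),np.array([6,30,3.])),disc(l,17.5,14.5,12.5,6),disc(l,-17.5,14.5,12.5,6),st],0)
def run(n,tag,corr,t0,hh=None):
    P=cloud(n,np.load(f'pics/{tag}.npz')['d'])-corr
    R,o=house(HX,HY,HA);q=((P-o)@R).reshape(-1,3)
    m=(q[:,2]>38)&(q[:,2]<76)&(np.hypot(q[:,0],q[:,1])<40);q=q[m]
    f=lambda p:nutsd(q-[p[0],p[1],0],p[2],(42.3-p[2]*10/2/np.pi) if hh is None else hh)
    r=least_squares(f,[0,0,t0],loss='soft_l1',f_scale=1.)
    off=R@[r.x[0],r.x[1],0];print(n,tag,'n',len(q),'house dx,dy,q',r.x.round(2),'world off',off.round(1),'med',np.median(abs(f(r.x))).round(2))
if __name__=='__main__':
    tz=np.array([.896,-.243,.373])
    for k in '01':
        run('top','top'+k,2.2*tz,.78);run('side','side'+k,-3*tz,.78)
        run('top','top'+k,0*tz,.78);run('side','side'+k,0*tz,.78)
E
python3 nutfit.py
```

```text
top top0 n 126 house dx,dy,q [-0.23  2.59  0.79] world off [ 2.3  1.3 -0.1] med 0.92
side side0 n 126 house dx,dy,q [0.59 3.06 0.77] world off [3.  0.8 0.3] med 1.22
top top0 n 126 house dx,dy,q [1.31 4.16 0.79] world off [4.2 0.7 0.7] med 0.92
side side0 n 126 house dx,dy,q [-1.52  0.93  0.77] world off [ 0.3  1.6 -0.8] med 1.22
top top1 n 110 house dx,dy,q [-1.05  1.91  0.82] world off [ 1.4  1.6 -0.6] med 0.93
side side1 n 127 house dx,dy,q [0.32 2.32 0.78] world off [2.2 0.7 0.2] med 1.06
top top1 n 110 house dx,dy,q [0.5  3.47 0.82] world off [3.3 1.1 0.3] med 0.93
side side1 n 127 house dx,dy,q [-1.73  0.2   0.77] world off [-0.4  1.4 -0.9] med 1.05
```

```bash
sed -i 's/^HX,HY,HA=.*/HX,HY,HA=549.2,317.6,2.003/' h.py; python3 - <<'E'
from h import *
rep();p,R=nutpose(.785,43);plan(p,R,6,45)
E
```

```text
t 1.8 p [522.  374.9 208.7] j [0.737, 0.627, 1.441, -0.556, 1.316, -0.274] F [ 0.2 -0.1  0. ] M [0.24 0.12 0.  ] op 95.2
rot [[0.216, 0.389, 0.896], [-0.493, 0.835, -0.243], [-0.843, -0.389, 0.373]]
in house [  3.8  -0.7 125.8] toolx [ 0.01 -0.01 -1.  ] tooly [-0.711  0.703 -0.014]
dist 82.9 ang 0.015 rows 6
13.8 0.7 -0.4 0.001 0.000 0.002 45; 13.8 0.7 -0.4 0.001 0.000 0.002 45; 13.8 0.7 -0.4 0.001 0.000 0.002 45; 13.8 0.6 -0.4 0.001 0.000 0.002 45; 13.8 0.6 -0.4 0.001 0.000 0.002 45; 13.8 0.6 -0.4 0.001 0.000 0.002 45
```

servo_tool(steps="5 2 -1.5 0.004 0 0.01 45; 15 2 -1 0 0 0.004 45; 17 0 0 0 0 0 45; 17 0 0 0 0 0 45; 15 0 0 0 0 0 45; 12 0 0 0 0 0 45; 0 0 0 0 0 0 45; 0 0 0 0 0 0 45")

```text
t: 2.6
eef_pos: [537.5, 341.5, 134.8]
tcp_rot: [-0.778, 1.017, -1.126]
ft_force: [-0.2, 0.1, -0.6]
opening: 0.478
```

```bash
python3 - <<'E'
from h import *
rep();p,R=nutpose(.785,43);plan(p,R,2,45)
for n in('top','side'): grab(n,n+'2')
for n,b in(('top',(170,230,220,300)),('side',(135,205,240,320))):
    im=np.load(f'pics/{n}2.npz')['im'][b[0]:b[1],b[2]:b[3]];cv2.imwrite(f'pics/{n}2z.png',cv2.resize(im,None,fx=8,fy=8,interpolation=cv2.INTER_CUBIC))
E
```

```text
t 2.6 p [537.5 341.5 134.8] j [0.681, 0.68, 1.554, -0.6, 1.13, -0.217] F [-0.2  0.1 -0.6] M [0.25 0.15 0.02] op 45.5
rot [[0.226, 0.387, 0.894], [-0.475, 0.845, -0.246], [-0.851, -0.369, 0.374]]
in house [-4.1 -0.6 43.6] toolx [-0.005  0.006 -1.   ] tooly [-0.709  0.705  0.008]
dist 4.2 ang 0.009 rows 2
0.3 -1.3 1.7 0.001 0.000 -0.004 45; 0.3 -1.3 1.7 0.001 0.000 -0.004 45
```

View pics/top2z.png

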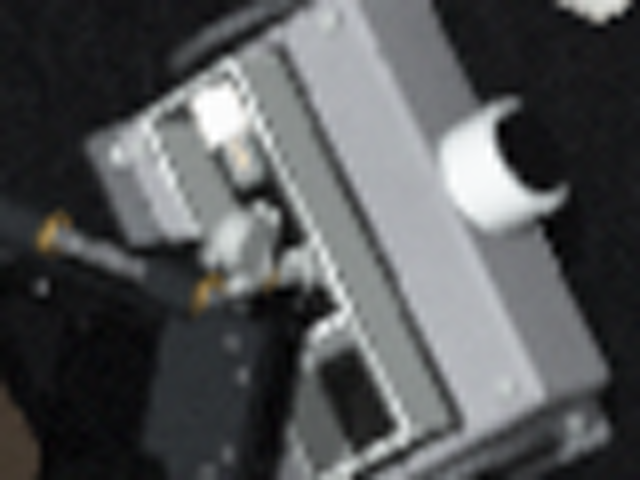

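View pics/side2z.png

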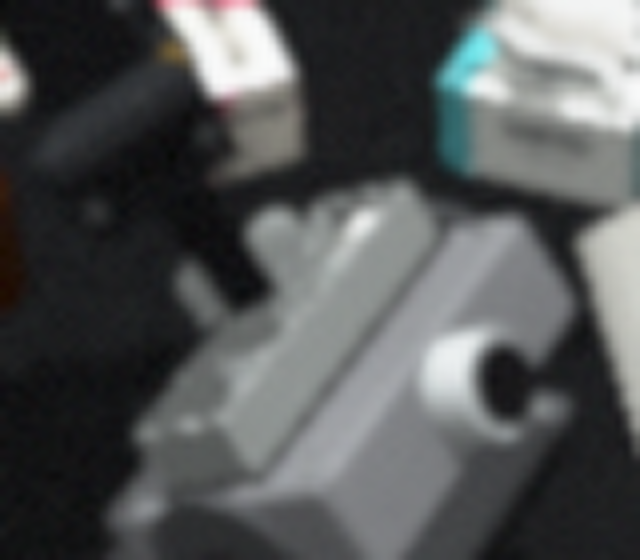

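The fingers straddle the nut's ears in both views (top view at about (240,240), side view at (270,240)), offset by about 4 mm. I'll correct that and close.

servo_tool(steps="0.5 -1.3 1.7 0 0 -0.004 45; 0 -1.3 1.7 0 0 -0.004 35; 0 0 0 0 0 0 25; 0 0 0 0 0 0 18; 0 0 0 0 0 0 5; 0 0 0 0 0 0 5; 0 0 0 0 0 0 5; 0 0 0 0 0 0 5")

```text
t: 3.5
eef_pos: [540.0, 339.2, 138.8]
tcp_rot: [-0.782, 1.012, -1.132]
ft_force: [0.7, 0.5, -0.2]
opening: 0.125
```

```bash
python3 - <<'E'
from h import *
rep();s,p,R=st();print('F tool',R.inv().apply(s['ft_force']))
E
```

```text
t 3.5 p [540.  339.2 138.8] j [0.677, 0.677, 1.548, -0.603, 1.141, -0.223] F [ 0.7  0.5 -0.2] M [ 0.23  0.12 -0.01] op 11.9
rot [[0.225, 0.389, 0.893], [-0.48, 0.842, -0.245], [-0.848, -0.374, 0.376]]
in house [ 0.7  0.7 45.4] toolx [ 0.     0.003 -1.   ] tooly [-0.708  0.706  0.002]
F tool [0.13044873 0.78343356 0.44162456]
```

servo_tool(steps="-0.2 0 0 -0.13 0 0 5; -0.2 0 0 -0.13 0 0 5; -0.2 0 0 -0.13 0 0 5; -0.2 0 0 -0.13 0 0 5; -0.2 0 0 -0.13 0 0 5; -0.2 0 0 -0.12 0 0 5; 0 0 0 0 0 0 5; 0 0 0 0 0 0 5")

```text
t: 4.3
eef_pos: [539.7, 340.4, 139.6]
tcp_rot: [-1.577, 1.013, -1.131]
ft_force: [0.1, -1.0, -0.2]
opening: 0.125
```

```bash
python3 - <<'E'
from h import *
rep();s,p,R=st();print('F tool',R.inv().apply(s['ft_force']),R.inv().apply(s['moment']))
E
```

```text
t 4.3 p [539.7 340.4 139.6] j [0.679, 0.677, 1.547, -0.601, 1.142, -1.019] F [ 0.1 -1.  -0.2] M [ 0.3   0.09 -0.2 ] op 11.9
rot [[0.225, -0.366, 0.903], [-0.479, 0.765, 0.43], [-0.848, -0.529, -0.003]]
in house [ 0.1  0.9 46.6] toolx [-0.001  0.004 -1.   ] tooly [-1.    -0.012  0.001]
F tool [ 0.65828425 -0.76040841 -0.3182222 ] [0.19071903 0.06392533 0.31583791]
```

servo_tool(steps="0 0 0 0 0 0 30; 0 0 0 0 0 0 45; -10 0 0 0 0 0 60; -25 0 0 0 0 0 70; -40 0 0 0 0 0 80; -40 0 0 0 0 0 90; -40 0 0 0 0 0 95; -20 0 0 0 0 0 95")

```text
t: 5.1
eef_pos: [497.8, 426.8, 293.6]
tcp_rot: [-1.577, 1.014, -1.142]
ft_force: [0.1, 0.0, -0.5]
opening: 0.739
```

```bash
cat >> h.py <<'E'
def down(az): # tool down, tool y at azimuth az
    tx=np.array([0,0,-1.]);ty=np.array([np.cos(az),np.sin(az),0]);return Ro.from_matrix(np.stack([tx,ty,np.cross(tx,ty)],1))
E
python3 - <<'E'
from h import *
rep();
for n in('top','side'): grab(n,n+'3')
from nutfit import run
tz=np.array([.896,-.243,.373])
run('top','top3',2.2*tz,.05);run('side','side3',-3*tz,.05)
plan(np.array([454.7,-39.8,230]),down(0.),16)
E
```

```text
t 5.1 p [497.8 426.8 293.6] j [0.812, 0.587, 1.279, -0.514, 1.513, -1.102] F [ 0.1  0.  -0.5] M [0.29 0.16 0.01] op 70.3
rot [[0.22, -0.359, 0.907], [-0.481, 0.769, 0.421], [-0.849, -0.529, -0.003]]
in house [  0.3  -1.  228.2] toolx [-0.001 -0.002 -1.   ] tooly [-1.    -0.004  0.001]
top top3 n 135 house dx,dy,q [ 0.03  0.74 -0.02] world off [0.7 0.3 0. ] med 1.13
side side3 n 108 house dx,dy,q [-0.12  0.1  -0.  ] world off [ 0.1  0.1 -0.1] med 1.1
dist 472.9 ang 2.056 rows 16
16.8 -19.4 -14.7 0.122 0.035 0.022 95; 16.8 -21.4 -11.7 0.122 0.035 0.022 95; 16.6 -23.0 -8.4 0.122 0.035 0.022 95; 16.3 -24.1 -5.0 0.122 0.035 0.022 95; 15.9 -24.9 -1.4 0.122 0.035 0.022 95; 15.3 -25.2 2.2 0.122 0.035 0.022 95; 14.6 -25.0 5.8 0.122 0.035 0.022 95; 13.8 -24.4 9.3 0.122 0.035 0.022 95; 12.9 -23.4 12.6 0.122 0.035 0.022 95; 11.9 -21.9 15.8 0.122 0.035 0.022 95; 10.8 -20.1 18.8 0.122 0.035 0.022 95; 9.7 -17.9 21.5 0.122 0.035 0.022 95; 8.5 -15.3 23.8 0.122 0.035 0.022 95; 7.4 -12.5 25.8 0.122 0.035 0.022 95; 6.2 -9.4 27.3 0.122 0.035 0.022 95; 5.1 -6.1 28.5 0.122 0.035 0.022 95
```

The nut fit gives about 0 rad in both cameras and the house origin is confirmed, so step 1 is done. Next I go to the cover.

servo_tool(steps="17 -19 -15 0.122 0.035 0.022 95; 17 -21 -12 0.122 0.035 0.022 95; 17 -23 -8 0.122 0.035 0.022 95; 16 -24 -5 0.122 0.035 0.022 95; 16 -25 -1 0.122 0.035 0.022 95; 15 -25 2 0.122 0.035 0.022 95; 15 -25 6 0.122 0.035 0.022 95; 14 -24 9 0.122 0.035 0.022 95")

```text
t: 6.0
eef_pos: [468.5, 187.0, 251.9]
tcp_rot: [-1.065, 1.258, -1.695]
ft_force: [0.7, -0.4, 1.1]
opening: 0.999
```

```bash
python3 - <<'E'
from h import *
rep()
plan(np.array([454.7,-39.8,160]),down(0.),10)
E
```

```text
t 6.0 p [468.5 187.  251.9] j [0.393, 0.359, 1.714, -0.287, 1.241, -0.431] F [ 0.7 -0.4  1.1] M [ 0.19 -0.06 -0.03] op 95.0
rot [[-0.038, 0.583, 0.811], [-0.306, 0.766, -0.565], [-0.951, -0.269, 0.149]]
in house [ 152.4 -128.    83.9] toolx [-0.282 -0.162 -0.945] tooly [-0.526  0.851  0.011]
dist 245.1 ang 0.989 rows 10
15.7 -15.7 10.3 0.093 0.027 0.018 95; 15.1 -14.9 12.2 0.093 0.027 0.018 95; 14.5 -14.0 13.9 0.093 0.027 0.018 95; 13.9 -12.9 15.6 0.093 0.027 0.018 95; 13.2 -11.6 17.1 0.093 0.027 0.018 95; 12.6 -10.2 18.4 0.093 0.027 0.018 95; 11.9 -8.6 19.6 0.093 0.027 0.018 95; 11.2 -6.9 20.7 0.093 0.027 0.018 95; 10.5 -5.2 21.5 0.093 0.027 0.018 95; 9.8 -3.3 22.2 0.093 0.027 0.018 95
```

```bash
python3 - <<'E'
from h import *
plan(np.array([454.7,-39.8,190]),down(0.),8)
E
```

```text
dist 235.5 ang 0.989 rows 8
16.1 -20.6 13.5 0.117 0.034 0.023 95; 15.1 -19.3 16.3 0.117 0.034 0.023 95; 14.1 -17.5 19.0 0.117 0.034 0.023 95; 13.1 -15.5 21.4 0.117 0.034 0.023 95; 12.0 -13.2 23.5 0.117 0.034 0.023 95; 10.9 -10.6 25.2 0.117 0.034 0.023 95; 9.8 -7.8 26.6 0.117 0.034 0.023 95; 8.8 -4.8 27.7 0.117 0.034 0.023 95
```

servo_tool(steps="14 -21 13 0.117 0.034 0.023 95; 14 -19 16 0.117 0.034 0.023 95; 14 -17 19 0.117 0.034 0.023 95; 13 -15 21 0.117 0.034 0.023 95; 12 -13 23 0.117 0.034 0.023 95; 11 -11 25 0.117 0.034 0.023 95; 10 -8 27 0.117 0.034 0.023 95; 9 -5 28 0.117 0.034 0.023 95")

```text
t: 6.8
eef_pos: [443.0, -48.3, 184.9]
tcp_rot: [2.869, 1.557, 1.247]
ft_force: [1.5, 0.6, -0.3]
opening: 0.996
```

```bash
python3 - <<'E'
from h import *
rep()
plan(np.array([454.7,-39.8,60]),down(0.),5)
E
```

```text
t 6.8 p [443.  -48.3 184.9] j [-0.265, 0.277, 2.017, 0.018, 0.847, -0.226] F [ 1.5  0.6 -0.3] M [-0.06 -0.01 -0.01] op 94.7
rot [[0.004, 0.999, -0.052], [0.013, -0.052, -0.999], [-1.0, 0.004, -0.013]]
in house [ 289.1 -249.7  -80.5] toolx [-0.538  0.009 -0.843] tooly [ 0.397  0.885 -0.244]
dist 125.8 ang 0.054 rows 5
25.0 2.2 -1.5 -0.010 -0.003 -0.001 95; 25.0 2.2 -1.5 -0.010 -0.003 -0.001 95; 25.0 2.2 -1.6 -0.010 -0.003 -0.001 95; 25.0 2.3 -1.6 -0.010 -0.003 -0.001 95; 25.0 2.3 -1.7 -0.010 -0.003 -0.001 95
```

servo_tool(steps="10 5 -4 -0.02 -0.005 -0.002 95; 20 5 -3 -0.02 -0.005 -0.002 95; 25 2 -1 -0.01 0 0 95; 25 0 0 0 0 0 95; 25 0 0 0 0 0 95; 15 0 0 0 0 0 95; 0 0 0 0 0 0 95; 0 0 0 0 0 0 95")

```text
t: 7.6
eef_pos: [451.1, -42.5, 56.9]
tcp_rot: [-2.033, 1.563, 2.67]
ft_force: [-0.5, 0.1, 0.7]
opening: 0.999
```

```bash
python3 - <<'E'
from h import *
rep()
plan(np.array([454.7,-39.8,4]),down(0.),5)
for n in('top','side'): grab(n,n+'4')
for n,b in(('top',(190,265,320,430)),('side',(220,320,270,390))):
    im=np.load(f'pics/{n}4.npz')['im'][b[0]:b[1],b[2]:b[3]];cv2.imwrite(f'pics/{n}4z.png',cv2.resize(im,None,fx=5.5,fy=5.5,interpolation=cv2.INTER_CUBIC))
E
```

```text
t 7.6 p [451.1 -42.5  56.9] j [-0.241, 0.511, 2.12, 0.004, 0.518, -0.234] F [-0.5  0.1  0.7] M [-0.05  0.05 -0.01] op 95.0
rot [[-0.007, 1.0, -0.01], [0.003, -0.01, -1.0], [-1.0, -0.007, -0.003]]
in house [ 219.7 -239.9 -188. ] toolx [-0.535 -0.005 -0.845] tooly [ 0.359  0.904 -0.232]
dist 53.1 ang 0.012 rows 5
10.6 0.8 -0.5 -0.002 -0.001 0.001 95; 10.6 0.8 -0.5 -0.002 -0.001 0.001 95; 10.6 0.8 -0.5 -0.002 -0.001 0.001 95; 10.6 0.7 -0.5 -0.002 -0.001 0.001 95; 10.6 0.7 -0.5 -0.002 -0.001 0.001 95
```

View pics/top4z.png

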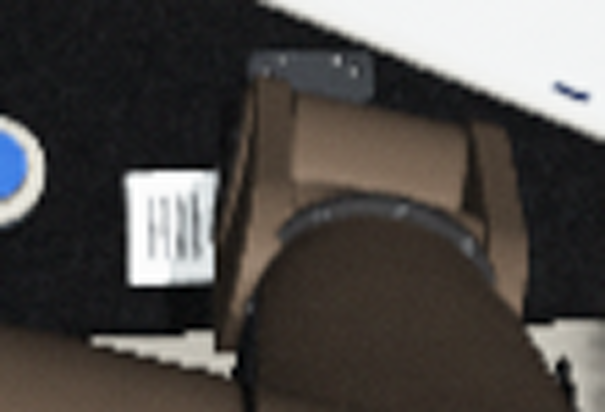

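View pics/side4z.png

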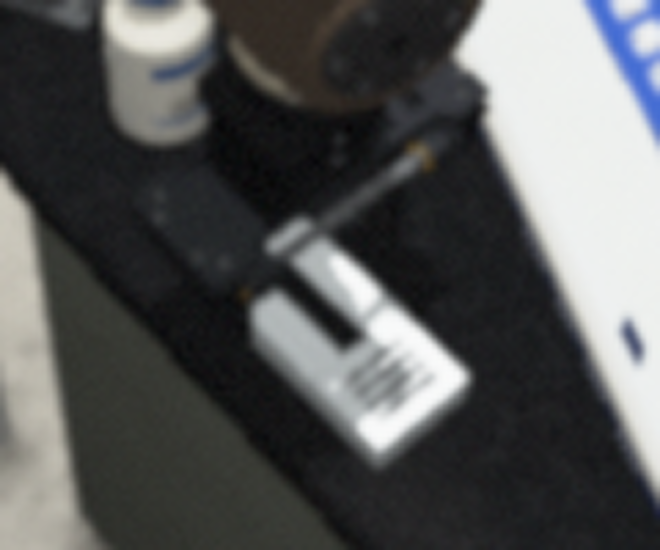

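The fingers straddle the cover at its slot, with the near finger at about (245,290) in the side view. I'll centre and go down.

servo_tool(steps="5 2 -1.5 -0.004 0 0.002 95; 12 1.5 -1 0 0 0 95; 14 0.5 -0.5 0 0 0 95; 12 0 0 0 0 0 95; 8 0 0 0 0 0 95; 0 0 0 0 0 0 95; 0 0 0 0 0 0 95; 0 0 0 0 0 0 95")

```text
t: 8.5
eef_pos: [457.7, -39.3, 5.0]
tcp_rot: [2.07, 1.567, 0.494]
ft_force: [0.3, 1.6, 0.2]
opening: 0.999
```

```bash
python3 - <<'E'
from h import *
rep()
plan(np.array([454.7,-39.8,3]),down(0.),1)
E
```

```text
t 8.5 p [457.7 -39.3   5. ] j [-0.231, 0.62, 2.14, 0.006, 0.379, -0.232] F [0.3 1.6 0.2] M [-0.11  0.03 -0.01] op 95.0
rot [[0.003, 1.0, -0.005], [0.002, -0.005, -1.0], [-1.0, 0.003, -0.002]]
in house [ 192.  -232.6 -232. ] toolx [-0.53   0.003 -0.848] tooly [ 0.361  0.906 -0.222]
dist 3.6 ang 0.006 rows 1
2.0 -3.0 0.5 -0.005 -0.002 -0.003 95
```

servo_tool(steps="1 -2.5 0.5 -0.005 0 -0.003 95; 0 0 0 0 0 0 80; 0 0 0 0 0 0 74; 0 0 0 0 0 0 68; 0 0 0 0 0 0 60; 0 0 0 0 0 0 58; 0 0 0 0 0 0 58; 0 0 0 0 0 0 58")

```text
t: 9.3
eef_pos: [455.5, -40.0, 5.1]
tcp_rot: [2.058, 1.569, 0.487]
ft_force: [-0.7, -0.7, -0.5]
opening: 0.693
```

```bash
python3 - <<'E'
from h import *
rep()
E
```

```text
t 9.3 p [455.5 -40.    5.1] j [-0.233, 0.618, 2.145, 0.004, 0.377, -0.237] F [-0.7 -0.7 -0.5] M [-0.11  0.07 -0.03] op 65.9
rot [[0.002, 1.0, 0.0], [0.001, 0.0, -1.0], [-1.0, 0.002, -0.001]]
in house [ 191.9 -234.8 -231.7] toolx [-0.53   0.002 -0.848] tooly [ 0.356  0.908 -0.22 ]
```

servo_tool(steps="-6 0 0 0 0 0 58; -15 0 0 0 0 0 58; -25 0 0 0 0 0 58; -35 0 0 0 0 0 58; -35 0 0 0 0 0 58; -35 0 0 0 0 0 58; -25 0 0 0 0 0 58; -10 0 0 0 0 0 58")

```text
t: 10.1
eef_pos: [452.9, -39.7, 198.6]
tcp_rot: [-2.093, 1.566, 2.62]
ft_force: [0.2, 0.4, -3.1]
opening: 0.696
```

```bash
python3 - <<'E'
from h import *
rep()
for n in('top','side'): grab(n,n+'5')
for n,b in(('top',(170,270,310,440)),('side',(170,290,270,400))):
    im=np.load(f'pics/{n}5.npz')['im'][b[0]:b[1],b[2]:b[3]];cv2.imwrite(f'pics/{n}5z.png',cv2.resize(im,None,fx=5,fy=5,interpolation=cv2.INTER_CUBIC))
p,R=nutpose(0,130);plan(p,R,20,58)
E
```

```text
t 10.1 p [452.9 -39.7 198.6] j [-0.234, 0.273, 1.976, 0.002, 0.898, -0.235] F [ 0.2  0.4 -3.1] M [-0.04  0.03  0.02] op 66.2
rot [[-0.005, 1.0, 0.0], [0.003, 0.0, -1.0], [-1.0, -0.005, -0.003]]
in house [ 293.2 -237.1  -66.9] toolx [-0.534 -0.003 -0.846] tooly [ 0.353  0.908 -0.226]
dist 425.4 ang 2.052 rows 20
-0.6 3.4 -21.0 -0.097 -0.028 -0.018 58; -1.2 5.4 -20.5 -0.097 -0.028 -0.018 58; -1.9 7.3 -19.9 -0.097 -0.028 -0.018 58; -2.6 9.2 -19.0 -0.097 -0.028 -0.018 58; -3.3 10.9 -18.0 -0.097 -0.028 -0.018 58; -4.0 12.5 -16.7 -0.097 -0.028 -0.018 58; -4.7 14.0 -15.3 -0.097 -0.028 -0.018 58; -5.4 15.3 -13.7 -0.097 -0.028 -0.018 58; -6.0 16.5 -12.0 -0.097 -0.028 -0.018 58; -6.6 17.4 -10.2 -0.097 -0.028 -0.018 58; -7.2 18.2 -8.3 -0.097 -0.028 -0.018 58; -7.8 18.8 -6.3 -0.097 -0.028 -0.018 58; -8.2 19.1 -4.2 -0.097 -0.028 -0.018 58; -8.7 19.3 -2.1 -0.097 -0.028 -0.018 58; -9.0 19.2 0.0 -0.097 -0.028 -0.018 58; -9.4 19.0 2.1 -0.097 -0.028 -0.018 58; -9.6 18.5 4.2 -0.097 -0.028 -0.018 58; -9.8 17.8 6.3 -0.097 -0.028 -0.018 58; -9.9 16.9 8.2 -0.097 -0.028 -0.018 58; -9.9 15.9 10.1 -0.097 -0.028 -0.018 58
```

View pics/side5z.png

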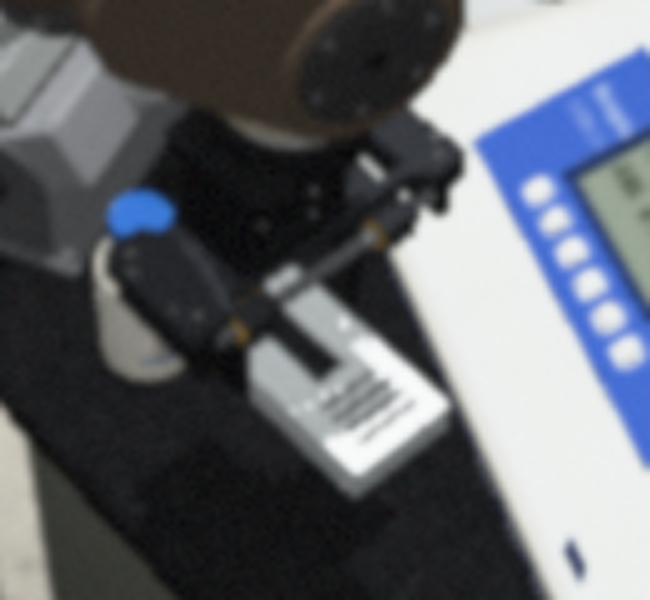

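View pics/top5z.png

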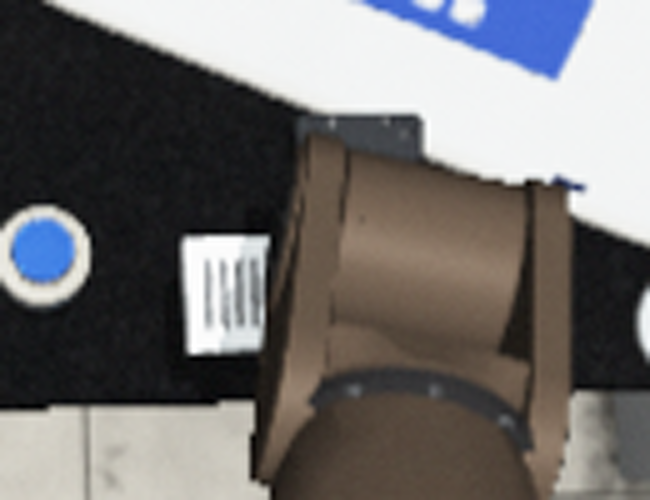

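```bash
python3 - <<'E'
from h import *
s,p,R=st()
for n in('top','side'):
    P=cloud(n,np.load(f'pics/{n}5.npz')['d']);im=np.load(f'pics/{n}5.npz')['im'];q=R.inv().apply((P-p).reshape(-1,3));g=im.min(2).ravel()
    m=(g>70)&(abs(q[:,1])<42)&(abs(q[:,2])<110)&(q[:,0]>-25)&(q[:,0]<12);w=q[m]
    t=w[abs(w[:,0]+17)<6]
    print(n,m.sum(),'z',np.percentile(w[:,2],[.5,1,2,98,99,99.5]).round(1),'y',np.percentile(t[:,1],[1,3,97,99]).round(1),'topx',np.median(t[:,0]).round(1))
p,R=nutpose(0,190);plan(p,R,16,58)
E
```

```text
top 366 z [-90.3 -90.2 -90.1 -45.4 -45.  -42.2] y [-31.6 -31.1  32.2  32.9] topx -18.7
side 881 z [-28.6 -26.  -12.1  90.1  90.2  90.4] y [-35.2 -34.6  29.7  31.1] topx -17.4
dist 456.4 ang 2.052 rows 16
-3.9 3.4 -28.1 -0.121 -0.035 -0.022 58; -5.0 6.6 -27.3 -0.121 -0.035 -0.022 58; -6.1 9.7 -26.1 -0.121 -0.035 -0.022 58; -7.3 12.7 -24.5 -0.121 -0.035 -0.022 58; -8.4 15.4 -22.5 -0.121 -0.035 -0.022 58; -9.5 17.7 -20.2 -0.121 -0.035 -0.022 58; -10.6 19.8 -17.6 -0.121 -0.035 -0.022 58; -11.6 21.5 -14.7 -0.121 -0.035 -0.022 58; -12.6 22.8 -11.5 -0.121 -0.035 -0.022 58; -13.5 23.8 -8.2 -0.121 -0.035 -0.022 58; -14.2 24.2 -4.8 -0.121 -0.035 -0.022 58; -14.9 24.3 -1.4 -0.121 -0.035 -0.022 58; -15.4 23.9 2.1 -0.121 -0.035 -0.022 58; -15.8 23.1 5.5 -0.121 -0.035 -0.022 58; -16.0 21.9 8.8 -0.121 -0.035 -0.022 58; -16.1 20.3 11.9 -0.121 -0.035 -0.022 58
```

The cover hangs centred in the grip: its ends are at -90 and +90 mm and its top is 17–19 mm behind the tip.

servo_tool(steps="-6 3 -20 -0.08 -0.024 -0.015 58; -8 6 -27 -0.121 -0.035 -0.022 58; -8 10 -26 -0.121 -0.035 -0.022 58; -8 13 -24 -0.121 -0.035 -0.022 58; -8 15 -22 -0.121 -0.035 -0.022 58; -10 18 -20 -0.121 -0.035 -0.022 58; -11 20 -18 -0.121 -0.035 -0.022 58; -12 21 -15 -0.121 -0.035 -0.022 58")

```text
t: 11.0
eef_pos: [483.0, 179.3, 233.3]
tcp_rot: [-1.1, 1.253, -1.706]
ft_force: [-0.1, 0.1, -2.2]
opening: 0.692
```

```bash
python3 - <<'E'
from h import *
rep()
p,R=nutpose(0,180);plan(p,R,8,58)
E
```

```text
t 11.0 p [483.  179.3 233.3] j [0.372, 0.394, 1.713, -0.297, 1.208, -0.463] F [-0.1  0.1 -2.2] M [ 0.3  -0.08 -0.01] op 65.8
rot [[-0.042, 0.563, 0.825], [-0.31, 0.778, -0.547], [-0.95, -0.278, 0.142]]
in house [ 153.6 -118.1   61.2] toolx [-0.28  -0.168 -0.945] tooly [-0.546  0.837  0.013]
dist 227.3 ang 1.04 rows 8
-11.1 23.0 -12.3 -0.123 -0.037 -0.022 58; -12.1 24.1 -9.0 -0.123 -0.037 -0.022 58; -12.9 24.7 -5.5 -0.123 -0.037 -0.022 58; -13.6 24.9 -2.0 -0.123 -0.037 -0.022 58; -14.1 24.6 1.6 -0.123 -0.037 -0.022 58; -14.5 23.9 5.1 -0.123 -0.037 -0.022 58; -14.8 22.7 8.5 -0.123 -0.037 -0.022 58; -14.9 21.2 11.7 -0.123 -0.037 -0.022 58
```

servo_tool(steps="-15 23 -12 -0.123 -0.037 -0.022 58; -15 24 -9 -0.123 -0.037 -0.022 58; -14 24 -6 -0.123 -0.037 -0.022 58; -14 24 -2 -0.123 -0.037 -0.022 58; -13 24 2 -0.123 -0.037 -0.022 58; -12 23 5 -0.123 -0.037 -0.022 58; -12 20 8 -0.12 -0.035 -0.022 58; -8 12 7 -0.06 -0.02 -0.012 58")

```text
t: 11.8
eef_pos: [501.9, 397.6, 242.6]
tcp_rot: [-1.596, 1.016, -1.178]
ft_force: [-0.7, 0.1, -3.3]
opening: 0.69
```

```bash
python3 - <<'E'
from h import *
rep()
p,R=nutpose(0,110);plan(p,R,5,58)
E
```

```text
t 11.8 p [501.9 397.6 242.6] j [0.775, 0.602, 1.388, -0.519, 1.404, -1.059] F [-0.7  0.1 -3.3] M [ 0.52  0.23 -0.02] op 65.6
rot [[0.202, -0.348, 0.916], [-0.487, 0.776, 0.402], [-0.85, -0.527, -0.013]]
in house [ -2.8  -9.4 169.9] toolx [-0.004 -0.021 -1.   ] tooly [-1.     0.009  0.004]
dist 60.7 ang 0.023 rows 5
11.9 -0.6 2.1 -0.002 -0.004 -0.001 58; 11.9 -0.6 2.1 -0.002 -0.004 -0.001 58; 12.0 -0.6 2.0 -0.002 -0.004 -0.001 58; 12.0 -0.6 2.0 -0.002 -0.004 -0.001 58; 12.0 -0.6 1.9 -0.002 -0.004 -0.001 58
```

servo_tool(steps="10 -1 3.5 -0.004 -0.01 -0.003 58; 14 -1 3 -0.004 -0.01 -0.002 58; 14 -1 2 0 0 0 58; 12 0 1 0 0 0 58; 8 0 0 0 0 0 58; 0 0 0 0 0 0 58; 0 0 0 0 0 0 58; 0 0 0 0 0 0 58")

```text
t: 12.6
eef_pos: [523.8, 368.6, 184.9]
tcp_rot: [-1.588, 1.01, -1.154]
ft_force: [0.4, -0.5, -2.6]
opening: 0.691
```

```bash
python3 - <<'E'
from h import *
rep()
p,R=nutpose(0,95);plan(p,R,2,58)
for n in('top','side'): grab(n,n+'6')
for n,b in(('top',(150,250,210,310)),('side',(110,220,230,340))):
    im=np.load(f'pics/{n}6.npz')['im'][b[0]:b[1],b[2]:b[3]];cv2.imwrite(f'pics/{n}6z.png',cv2.resize(im,None,fx=5,fy=5,interpolation=cv2.INTER_CUBIC))
E
```

```text
t 12.6 p [523.8 368.6 184.9] j [0.725, 0.643, 1.476, -0.56, 1.262, -1.04] F [ 0.4 -0.5 -2.6] M [ 0.53  0.24 -0.02] op 65.7
rot [[0.215, -0.359, 0.908], [-0.486, 0.767, 0.418], [-0.847, -0.531, -0.009]]
in house [ -3.3  -1.7 102.2] toolx [ 0.002 -0.008 -1.   ] tooly [-1.    -0.004 -0.002]
dist 8.1 ang 0.009 rows 2
3.6 -1.6 0.9 0.002 -0.004 0.001 58; 3.6 -1.6 0.9 0.002 -0.004 0.001 58
```

View pics/side6z.png

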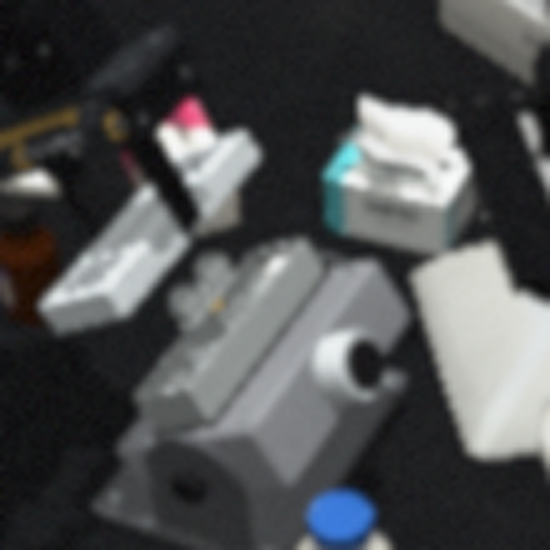

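View pics/top6z.png

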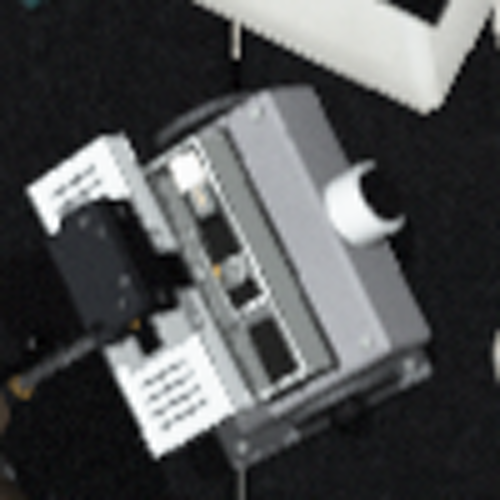

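```bash
cat > cov.py <<'E'
from h import *
def cov(tag,k,corr=True):
    R,o=house(HX,HY,HA);tz=np.array([.896,-.243,.373])
    s,p,Rt=st();T=Rt.as_matrix()
    for n,c in(('top',2.2*tz),('side',-3*tz)):
        z=np.load(f'pics/{n}{k}.npz');P=cloud(n,z['d'])-c;g=z['im'].min(2)
        q=((P-p)@T);m=(g>90)&(abs(q[...,1])<40)&(abs(q[...,2])<105)&(abs(q[...,0]+17)<5);w=q[m]
        if len(w)<20: print(n,len(w));continue
        c0=w.mean(0);nn=np.linalg.svd(w-c0)[2][2];nn*=-np.sign(nn[0])
        print(n,len(w),'toolz',np.percentile(w[:,2],[1,3,97,99]).round(1),'tooly',np.percentile(w[:,1],[1,3,97,99]).round(1),'n',nn.round(3),'c',c0.round(1),'rect',cv2.minAreaRect(w[:,[2,1]].astype(np.float32)))
E
python3 -c "
from cov import *;cov('x',6)"
```

```text
top 593 toolz [-89.7 -87.9  86.1  88.3] tooly [-34.6 -33.   31.   33.6] n [-1.    -0.014 -0.002] c [-17.2  -3.4 -17.2] rect ((-0.33644866943359375, 0.2553596496582031), (180.0601043701172, 71.25762176513672), 0.05289803072810173)
side 297 toolz [-91.2 -90.   82.2  85.5] tooly [-35.8 -34.5  30.4  33.6] n [-1.    -0.007 -0.003] c [-16.   -5.5 -16.9] rect ((-1.5783233642578125, -1.4210891723632812), (72.97457122802734, 180.5049591064453), 89.33055877685547)
```

servo_tool(steps="2 -1.6 0.9 0.002 -0.004 0.001 58; 2 -1.6 0.9 0.002 -0.004 0.001 58; 3 0 0 0 0 0 58; 3 0 0 0 0 0 58; 3 0 0 0 0 0 58; 0 0 0 0 0 0 58; 0 0 0 0 0 0 58; 0 0 0 0 0 0 58")

```text
t: 13.5
eef_pos: [529.8, 360.7, 175.8]
tcp_rot: [-1.566, 1.013, -1.134]
ft_force: [0.2, 0.4, -2.4]
opening: 0.691
```

```bash
python3 - <<'E'
from h import *
rep()
p,R=nutpose(0,50);plan(p,R,4,58)
E
```

```text
t 13.5 p [529.8 360.7 175.8] j [0.711, 0.646, 1.496, -0.572, 1.225, -1.032] F [ 0.2  0.4 -2.4] M [0.53 0.28 0.03] op 65.7
rot [[0.224, -0.355, 0.908], [-0.479, 0.771, 0.42], [-0.849, -0.529, 0.002]]
in house [ 0.1  0.5 89.3] toolx [-0.001  0.003 -1.   ] tooly [-1.     0.     0.001]
dist 39.3 ang 0.003 rows 4
9.8 0.0 -0.1 -0.000 0.001 -0.000 58; 9.8 0.0 -0.1 -0.000 0.001 -0.000 58; 9.8 0.0 -0.1 -0.000 0.001 -0.000 58; 9.8 0.0 -0.1 -0.000 0.001 -0.000 58
```

servo_tool(steps="4 0 0 0 0 0 58; 6 0 0 0 0 0 58; 6 0 0 0 0 0 58; 6 0 0 0 0 0 58; 6 0 0 0 0 0 58; 4 0 0 0 0 0 58; 0 0 0 0 0 0 58; 0 0 0 0 0 0 58")

```text
t: 14.3
eef_pos: [537.6, 343.7, 145.6]
tcp_rot: [-1.568, 1.013, -1.135]
ft_force: [-0.5, -0.3, -1.4]
opening: 0.693
```

```bash
python3 - <<'E'
from h import *
rep()
E
```

```text
t 14.3 p [537.6 343.7 145.6] j [0.684, 0.672, 1.538, -0.595, 1.157, -1.012] F [-0.5 -0.3 -1.4] M [0.57 0.23 0.  ] op 65.9
rot [[0.223, -0.355, 0.908], [-0.48, 0.77, 0.42], [-0.848, -0.529, 0.002]]
in house [-0.   0.4 53.8] toolx [-0.001  0.002 -1.   ] tooly [-1.    -0.     0.001]
```

servo_tool(steps="4 0 0 0 0 0 58; 5 0 0 0 0 0 58; 5 0 0 0 0 0 58; 5 0 0 0 0 0 58; 4 0 0 0 0 0 58; 3 0 0 0 0 0 58; 1 0 0 0 0 0 58; 0 0 0 0 0 0 58")

```text
t: 15.1
eef_pos: [544.3, 329.7, 120.8]
tcp_rot: [-1.567, 1.013, -1.134]
ft_force: [-0.6, 0.6, -2.0]
opening: 0.691
```

```bash
python3 - <<'E'
from h import *
rep()
E
```

```text
t 15.1 p [544.3 329.7 120.8] j [0.662, 0.695, 1.57, -0.616, 1.102, -0.994] F [-0.6  0.6 -2. ] M [ 0.59  0.19 -0.01] op 65.7
rot [[0.224, -0.355, 0.908], [-0.48, 0.771, 0.42], [-0.849, -0.529, 0.002]]
in house [-0.1  0.6 24.6] toolx [-0.001  0.002 -1.   ] tooly [-1.     0.     0.001]
```

servo_tool(steps="1.5 0 0 0 0 0 58; 1.5 0 0 0 0 0 58; 1.5 0 0 0 0 0 58; 1 0 0 0 0 0 58; 0.5 0 0 0 0 0 58; 0 0 0 0 0 0 58; 0 0 0 0 0 0 58; 0 0 0 0 0 0 58")

```text
t: 15.9
eef_pos: [545.7, 327.1, 116.1]
tcp_rot: [-1.565, 1.013, -1.132]
ft_force: [0.4, 0.3, -2.6]
opening: 0.689
```

```bash
python3 - <<'E'
from h import *
rep()
E
```

```text
t 15.9 p [545.7 327.1 116.1] j [0.657, 0.699, 1.576, -0.621, 1.091, -0.989] F [ 0.4  0.3 -2.6] M [ 0.55  0.37 -0.1 ] op 65.5
rot [[0.225, -0.355, 0.907], [-0.479, 0.771, 0.42], [-0.849, -0.529, 0.003]]
in house [-0.   0.9 19. ] toolx [-0.001  0.003 -1.   ] tooly [-1.     0.     0.001]
```

servo_tool(steps="1 0 0 0 0 0 58; 1 0 0 0 0 0 58; 1 0 0 0 0 0 58; 1 0 0 0 0 0 58; 0 0 0 0 0 0 58; 0 0 0 0 0 0 58; 0 0 0 0 0 0 58; 0 0 0 0 0 0 58")

```text
t: 16.7
eef_pos: [545.9, 327.0, 115.9]
tcp_rot: [-1.559, 1.014, -1.127]
ft_force: [0.6, 1.6, -0.4]
opening: 0.691
```

```bash
python3 - <<'E'
from h import *
rep()
for n in('top','side'): grab(n,n+'7')
for n,b in(('top',(150,250,210,310)),('side',(110,220,230,340))):
    im=np.load(f'pics/{n}7.npz')['im'][b[0]:b[1],b[2]:b[3]];cv2.imwrite(f'pics/{n}7z.png',cv2.resize(im,None,fx=5,fy=5,interpolation=cv2.INTER_CUBIC))
from cov import cov
cov('x',7)
E
```

```text
t 16.7 p [545.9 327.  115.9] j [0.657, 0.699, 1.578, -0.623, 1.087, -0.987] F [ 0.6  1.6 -0.4] M [ 0.43  0.49 -0.14] op 65.7
rot [[0.227, -0.354, 0.907], [-0.477, 0.772, 0.421], [-0.849, -0.528, 0.006]]
in house [-0.   0.9 18.7] toolx [-0.002  0.006 -1.   ] tooly [-1.     0.001  0.002]
top 525 toolz [-89.9 -87.7  86.8  88.5] tooly [-34.7 -33.3  31.   33.4] n [-1.    -0.011  0.004] c [-17.6  -2.7 -15.1] rect ((-0.1703338623046875, -2.125457763671875), (73.60321044921875, 180.9647674560547), 88.96163940429688)
side 303 toolz [-91.1 -90.3  83.1  87. ] tooly [-36.1 -34.3  30.   33.3] n [-1.    -0.011  0.003] c [-16.3  -7.8 -19.6] rect ((-2.281890869140625, -1.1310691833496094), (73.69979858398438, 182.76708984375), 89.07786560058594)
```

View pics/side7z.png

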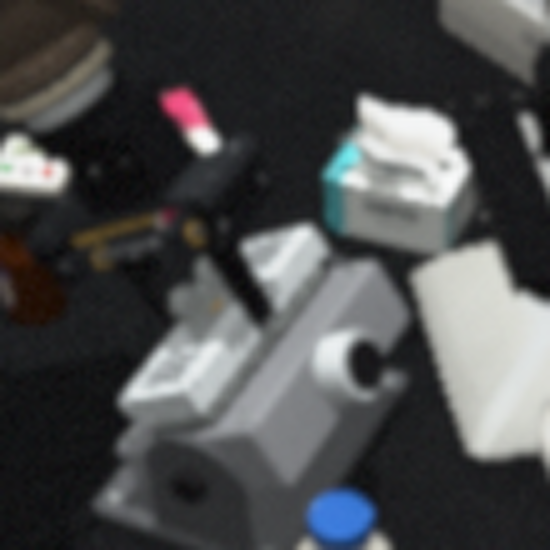

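View pics/top7z.png

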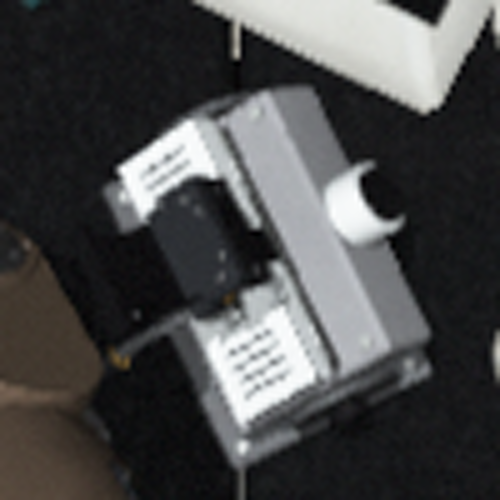

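The cover is seated: the TCP stopped at 18.7 mm above the deck, so the rim is at about 14 mm, and it lies level. I'll release, back up along the stud and close on the nut.

servo_tool(steps="0 0 0 0 0 0 69; 0 0 0 0 0 0 75; 0 0 0 0 0 0 85; 0 0 0 0 0 0 95; -4 0 0 0 0 0 95; -8 0 0 0 0 0 95; -8 0 0 0 0 0 95; -3 0 0 0 0 0 95")

```text
t: 17.6
eef_pos: [541.0, 338.6, 137.4]
tcp_rot: [-1.558, 1.013, -1.125]
ft_force: [0.3, 0.4, -0.1]
opening: 0.999
```

```bash
python3 - <<'E'
from h import *
rep()
for n in('top','side'): grab(n,n+'8')
for n,b in(('top',(150,250,210,310)),('side',(110,220,230,340))):
    im=np.load(f'pics/{n}8.npz')['im'][b[0]:b[1],b[2]:b[3]];cv2.imwrite(f'pics/{n}8z.png',cv2.resize(im,None,fx=5,fy=5,interpolation=cv2.INTER_CUBIC))
R,o=house(HX,HY,HA);tz=np.array([.896,-.243,.373])
for n,c in(('top',2.2*tz),('side',-3*tz)):
    z=np.load(f'pics/{n}8.npz');q=(cloud(n,z['d'])-c-o)@R;m=(z['im'].min(2)>90)&(abs(q[...,0])<45)&(abs(q[...,1])<105)&(abs(q[...,2]-36)<6);w=q[m]
    c0=w.mean(0);nn=np.linalg.svd(w-c0)[2][2];nn*=np.sign(nn[2])
    print(n,len(w),'y',np.percentile(w[:,1],[.5,1,99,99.5]).round(1),'x',np.percentile(w[:,0],[.5,1,99,99.5]).round(1),'n',nn.round(3),'z0',(c0[2]+(nn[0]*c0[0]+nn[1]*c0[1])/nn[2]).round(1),'rect',cv2.minAreaRect(w[:,:2].astype(np.float32)))
E
```

```text
t 17.6 p [541.  338.6 137.4] j [0.676, 0.678, 1.552, -0.605, 1.133, -1.003] F [ 0.3  0.4 -0.1] M [ 0.31  0.14 -0.03] op 95.1
rot [[0.228, -0.354, 0.907], [-0.477, 0.771, 0.421], [-0.849, -0.529, 0.007]]
in house [ 0.7  1.3 43.6] toolx [-0.001  0.007 -1.   ] tooly [-1.     0.002  0.001]
top 601 y [-89.3 -88.6  88.7  90.2] x [-33.4 -32.7  35.1  35.4] n [0.016 0.004 1.   ] z0 36.1 rect ((0.3561973571777344, 0.6198883056640625), (181.23846435546875, 71.05221557617188), 89.6312484741211)
side 295 y [-91.4 -91.   89.3  90.6] x [-33.1 -31.8  35.5  35.8] n [0.017 0.003 1.   ] z0 34.7 rect ((1.4320220947265625, -0.33689117431640625), (183.2572784423828, 70.06359100341797), 89.03117370605469)
```

View pics/side8z.png

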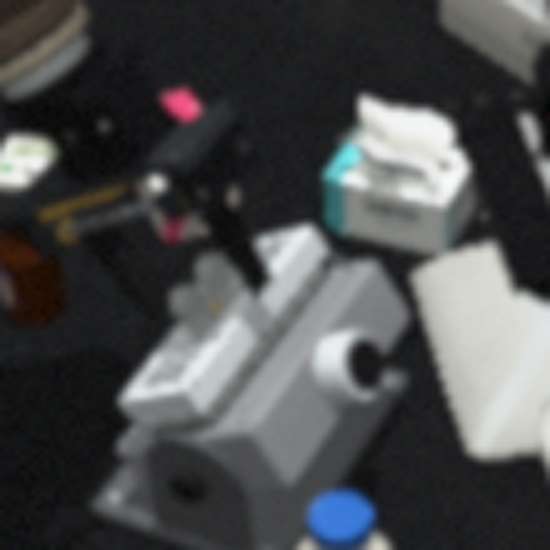

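servo_tool(steps="-1.5 0.6 -1 0 0 0 80; 0 0 0 0 0 0 60; 0 0 0 0 0 0 40; 0 0 0 0 0 0 25; 0 0 0 0 0 0 5; 0 0 0 0 0 0 5; 0 0 0 0 0 0 5; 0 0 0 0 0 0 5")

```text
t: 18.5
eef_pos: [539.2, 338.7, 137.2]
tcp_rot: [-1.56, 1.013, -1.128]
ft_force: [-0.1, -0.3, 0.9]
opening: 0.383
```

```bash
python3 -c "
from h import *
rep()"
```

```text
t 18.5 p [539.2 338.7 137.2] j [0.677, 0.677, 1.554, -0.604, 1.134, -1.002] F [-0.1 -0.3  0.9] M [ 0.3   0.08 -0.01] op 36.4
rot [[0.227, -0.354, 0.907], [-0.478, 0.771, 0.421], [-0.848, -0.529, 0.006]]
in house [-0.1 -0.2 44. ] toolx [-0.001  0.006 -1.   ] tooly [-1.     0.001  0.001]
```

servo_tool(steps="-0.5 0 0 0 0 0 5; 0 0 0 0 0 0 5; 0 0 0 0 0 0 5; 0 0 0 0 0 0 5; 0 0 0 0 0 0 5; 0.1 0 0 0.08 0 0 5; 0.2 0 0 0.13 0 0 5; 0.2 0 0 0.13 0 0 5")

```text
t: 19.3
eef_pos: [539.3, 338.7, 137.3]
tcp_rot: [-1.211, 1.013, -1.127]
ft_force: [-0.6, -0.5, -0.3]
opening: 0.122
```

```bash
python3 -c "
from h import *
rep()"
```

```text
t 19.3 p [539.3 338.7 137.3] j [0.677, 0.677, 1.554, -0.604, 1.134, -0.653] F [-0.6 -0.5 -0.3] M [0.23 0.09 0.03] op 11.6
rot [[0.227, -0.023, 0.974], [-0.478, 0.868, 0.132], [-0.848, -0.495, 0.186]]
in house [-0.  -0.2 44. ] toolx [-0.001  0.006 -1.   ] tooly [-0.939  0.343  0.003]
```

servo_tool(steps="0.2 0 0 0.14 0 0 5; 0.2 0 0 0.14 0 0 5; 0.2 0 0 0.14 0 0 5; 0.2 0 0 0.14 0 0 5; 0.2 0 0 0.14 0 0 5; 0.2 0 0 0.14 0 0 5; 0.2 0 0 0.14 0 0 5; 0.2 0 0 0.14 0 0 5")

```text
t: 20.1
eef_pos: [539.9, 338.1, 135.6]
tcp_rot: [-0.044, 1.013, -1.126]
ft_force: [1.5, 0.4, 0.0]
opening: 0.122
```

```bash
python3 -c "
from h import *
rep()"
```

```text
t 20.1 p [539.9 338.1 135.6] j [0.676, 0.679, 1.555, -0.607, 1.13, 0.515] F [1.5 0.4 0. ] M [0.05 0.09 0.07] op 11.6
rot [[0.228, 0.886, 0.404], [-0.478, 0.463, -0.746], [-0.848, -0.023, 0.529]]
in house [-0.2  0.1 42.1] toolx [-0.     0.007 -1.   ] tooly [-0.055  0.998  0.007]
```

servo_tool(steps="0.2 0 0 0.14 0 0 5; 0.2 0 0 0.14 0 0 5; 0.2 0 0 0.14 0 0 5; 0.2 0 0 0.14 0 0 5; 0.2 0 0 0.14 0 0 5; 0.2 0 0 0.14 0 0 5; 0.2 0 0 0.14 0 0 5; 0.2 0 0 0.14 0 0 5")

```text
t: 20.9
eef_pos: [540.6, 337.1, 134.2]
tcp_rot: [1.123, 1.011, -1.126]
ft_force: [0.6, -1.0, 0.7]
opening: 0.127
```

servo_tool(steps="0.2 0 0 0.14 0 0 5; 0.2 0 0 0.14 0 0 5; 0.2 0 0 0.14 0 0 5; 0.1 0 0 0.05 0 0 5; 0 0 0 0 0 0 5; 0 0 0 0 0 0 5; 0 0 0 0 0 0 5; 0 0 0 0 0 0 5")

```text
t: 21.7
eef_pos: [540.9, 336.6, 133.6]
tcp_rot: [1.612, 1.011, -1.127]
ft_force: [1.8, 0.3, 0.1]
opening: 0.123
```

```bash
python3 -c "
from h import *
rep()"
```

```text
t 21.7 p [540.9 336.6 133.6] j [0.674, 0.682, 1.557, -0.609, 1.127, 2.173] F [1.8 0.3 0.1] M [ 0.14  0.39 -0.12] op 11.7
rot [[0.228, 0.326, -0.917], [-0.479, -0.782, -0.397], [-0.847, 0.53, -0.022]]
in house [ 0.2  0.4 39.5] toolx [ 0.001  0.006 -1.   ] tooly [ 1.    -0.032  0.001]
```

servo_tool(steps="0 0 0 0 0 0 80; 0 0 0 0 0 0 80; 0 0 0 0 0 0 80; -1 0 0 0 0 0 80; -1 0 0 0 0 0 80; -1 0 0 0 0 0 80; 0 0 0 0 0 0 80; 0 0 0 0 0 0 80")

```text
t: 22.5
eef_pos: [540.1, 338.4, 136.3]
tcp_rot: [1.611, 1.011, -1.126]
ft_force: [-0.2, -0.1, -0.2]
opening: 0.741
```

```bash
python3 -c "
from h import *
rep()"
```

```text
t 22.5 p [540.1 338.4 136.3] j [0.677, 0.679, 1.554, -0.607, 1.132, 2.17] F [-0.2 -0.1 -0.2] M [0.16 0.27 0.02] op 70.5
rot [[0.228, 0.328, -0.917], [-0.479, -0.782, -0.399], [-0.848, 0.53, -0.021]]
in house [-0.   0.4 42.8] toolx [ 0.001  0.006 -1.   ] tooly [ 1.    -0.03   0.001]
```

servo_tool(steps="0 0 0 -0.14 0 0 85; 0 0 0 -0.145 0 0 85; 0 0 0 -0.145 0 0 85; 0 0 0 -0.145 0 0 85; 0 0 0 -0.145 0 0 85; 0 0 0 -0.145 0 0 85; 0 0 0 -0.145 0 0 85; 0 0 0 -0.145 0 0 85")

```text
t: 23.3
eef_pos: [540.1, 338.3, 136.2]
tcp_rot: [0.419, 1.011, -1.127]
ft_force: [-0.5, -0.2, -0.0]
opening: 0.896
```

servo_tool(steps="0 0 0 -0.145 0 0 85; 0 0 0 -0.145 0 0 85; 0 0 0 -0.145 0 0 85; 0 0 0 -0.145 0 0 85; 0 0 0 -0.145 0 0 85; 0 0 0 -0.145 0 0 85; 0 0 0 -0.145 0 0 85; 0 0 0 -0.14 0 0 85")

```text
t: 24.1
eef_pos: [540.0, 338.2, 136.0]
tcp_rot: [-0.778, 1.011, -1.127]
ft_force: [-0.9, 0.9, 0.1]
opening: 0.892
```

```bash
python3 -c "
from h import *
rep();
for n in('top','side'): grab(n,n+'9')
p,R=nutpose(3.17,42.5,flip=True);plan(p,R,6,75)"
```

```text
t 24.1 p [540.  338.2 136. ] j [0.677, 0.679, 1.554, -0.607, 1.132, -0.218] F [-0.9  0.9  0.1] M [ 0.22  0.14 -0.04] op 84.9
rot [[0.228, 0.388, 0.893], [-0.479, 0.843, -0.244], [-0.848, -0.372, 0.378]]
in house [-0.   0.3 42.5] toolx [ 0.001  0.006 -1.   ] tooly [-0.709  0.705  0.004]
dist 0.3 ang 0.759 rows 6
-0.0 -0.0 -0.0 -0.126 0.001 -0.000 75; -0.0 -0.0 -0.0 -0.126 0.001 -0.000 75; -0.0 -0.0 -0.0 -0.126 0.001 -0.000 75; -0.0 -0.0 -0.0 -0.126 0.001 -0.000 75; -0.0 -0.0 -0.0 -0.126 0.001 -0.000 75; -0.0 -0.0 -0.0 -0.126 0.001 -0.000 75
```

servo_tool(steps="0 0 0 -0.126 0 0 80; 0 0 0 -0.126 0 0 70; 0 0 0 -0.126 0 0 65; 0.5 0 0 -0.126 0 0 65; 0.5 0 0 -0.126 0 0 50; 0.5 0 0 -0.11 0 0 30; 0 0 0 0 0 0 5; 0 0 0 0 0 0 5")

```text
t: 25.0
eef_pos: [540.4, 337.5, 134.6]
tcp_rot: [-1.502, 1.011, -1.127]
ft_force: [0.7, 0.3, 1.2]
opening: 0.407
```

servo_tool(steps="0 0 0 0 0 0 5; 0 0 0 0 0 0 5; 0 0 0 0 0 0 5; 0 0 0 0 0 0 5; 0 0 0 0 0 0 5; 0 0 0 0 0 0 5; 0 0 0 0 0 0 5; 0 0 0 0 0 0 5")

```text
t: 25.8
eef_pos: [540.4, 337.3, 134.7]
tcp_rot: [-1.491, 1.011, -1.127]
ft_force: [-0.1, -1.3, -0.1]
opening: 0.127
```

```bash
python3 -c "
from h import *
rep()"
```

```text
t 25.8 p [540.4 337.3 134.7] j [0.675, 0.68, 1.556, -0.608, 1.129, -0.93] F [-0.1 -1.3 -0.1] M [0.22 0.17 0.05] op 12.1
rot [[0.228, -0.291, 0.929], [-0.48, 0.797, 0.367], [-0.847, -0.529, 0.042]]
in house [ 0.1  0.3 40.9] toolx [ 0.001  0.006 -1.   ] tooly [-0.998  0.07  -0.001]
```

servo_tool(steps="0.2 0 0 0.12 0 0 5; 0.2 0 0 0.14 0 0 5; 0.2 0 0 0.14 0 0 5; 0.2 0 0 0.14 0 0 5; 0.2 0 0 0.14 0 0 5; 0.1 0 0 0.12 0 0 5; 0.1 0 0 0.1 0 0 5; 0 0 0 0.08 0 0 5")

```text
t: 26.6
eef_pos: [540.7, 336.6, 133.8]
tcp_rot: [-0.473, 1.01, -1.127]
ft_force: [-0.2, -1.2, 0.2]
opening: 0.12
```

```bash
python3 -c "
from h import *
rep();s,p,R=st();print(R.inv().apply(s['ft_force']),R.inv().apply(s['moment']))"
```

```text
t 26.6 p [540.7 336.6 133.8] j [0.675, 0.681, 1.557, -0.61, 1.127, 0.089] F [-0.2 -1.2  0.2] M [0.03 0.17 0.12] op 11.4
rot [[0.228, 0.638, 0.735], [-0.48, 0.731, -0.485], [-0.847, -0.242, 0.473]]
in house [ 0.2  0.2 39.7] toolx [ 0.002  0.006 -1.   ] tooly [-0.464  0.886  0.004]
[ 0.30972015 -1.0658927   0.53128089] [-0.17928182  0.11861725 -0.00130969]
```

servo_tool(steps="0 0 0 0.08 0 0 5; 0 0 0 0.06 0 0 5; 0 0 0 0.04 0 0 5; 0 0 0 0 0 0 5; 0 0 0 0 0 0 5; 0 0 0 0 0 0 5; 0 0 0 0 0 0 5; 0 0 0 0 0 0 5")

```text
t: 27.4
eef_pos: [540.6, 336.6, 133.8]
tcp_rot: [-0.288, 1.009, -1.127]
ft_force: [0.7, 0.9, 0.6]
opening: 0.121
```

```bash
python3 -c "
from h import *
rep();s,p,R=st();print(R.inv().apply(s['ft_force']),R.inv().apply(s['moment']))"
```

```text
t 27.4 p [540.6 336.6 133.8] j [0.675, 0.682, 1.557, -0.611, 1.128, 0.275] F [0.7 0.9 0.6] M [-0.04  0.16  0.04] op 11.5
rot [[0.229, 0.763, 0.605], [-0.481, 0.629, -0.611], [-0.846, -0.151, 0.511]]
in house [ 0.3  0.2 39.7] toolx [ 0.003  0.006 -1.   ] tooly [-0.294  0.956  0.005]
[-0.72759702  1.0089195   0.1898802 ] [-0.12226829  0.0627326  -0.09653452]
```

servo_tool(steps="0 0 0 0 0 0 40; 0 0 0 0 0 0 60; 0 0 0 0 0 0 70; -10 0 0 0 0 0 75; -25 0 0 0 0 0 80; -40 0 0 0 0 0 80; -40 0 0 0 0 0 80; -20 0 0 0 0 0 80")

```text
t: 28.2
eef_pos: [508.0, 403.2, 251.7]
tcp_rot: [-0.298, 1.01, -1.137]
ft_force: [-0.2, -0.0, -0.5]
opening: 0.738
```

```bash
cat > fin.py <<'E'
from h import *
import sys
k=sys.argv[1];rep()
for n in('top','side'): grab(n,n+k)
for n,b in(('top',(150,250,210,310)),('side',(110,220,230,340))):
    im=np.load(f'pics/{n}{k}.npz')['im'][b[0]:b[1],b[2]:b[3]];cv2.imwrite(f'pics/{n}{k}z.png',cv2.resize(im,None,fx=5,fy=5,interpolation=cv2.INTER_CUBIC))
from nutfit import nutsd
from scipy.optimize import least_squares
R,o=house(HX,HY,HA);tz=np.array([.896,-.243,.373])
for n,c in(('top',2.2*tz),('side',-3*tz)):
    z=np.load(f'pics/{n}{k}.npz');q=(cloud(n,z['d'])-c-o)@R;m=(z['im'].min(2)>60)&(abs(q[...,0])<45)&(abs(q[...,1])<105)&(abs(q[...,2]-36)<6)&(np.hypot(q[...,0],q[...,1])>38);w=q[m]
    c0=w.mean(0);nn=np.linalg.svd(w-c0)[2][2];nn*=np.sign(nn[2])
    print(n,len(w),'y',np.percentile(w[:,1],[.5,1,99,99.5]).round(1),'x',np.percentile(w[:,0],[.5,1,99,99.5]).round(1),'n',nn.round(3),'z0',(c0[2]+(nn[0]*c0[0]+nn[1]*c0[1])/nn[2]).round(1),'rect',cv2.minAreaRect(w[:,:2].astype(np.float32)))
    q=q.reshape(-1,3);q=q[(q[:,2]>42)&(q[:,2]<76)&(np.hypot(q[:,0],q[:,1])<40)]
    f=lambda p:nutsd(q-[p[0],p[1],0],p[2],35.6)
    r=min((least_squares(f,[0,0,t],loss='soft_l1') for t in(.4,.8,1.2,1.6)),key=lambda r:r.cost);print(' nut',len(q),r.x.round(2),'q=',(r.x[2]+np.pi).round(2))
E
python3 fin.py 10
```

```text
t 28.2 p [508.  403.2 251.7] j [0.779, 0.6, 1.368, -0.531, 1.408, 0.199] F [-0.2 -0.  -0.5] M [ 0.2   0.09 -0.03] op 70.2
rot [[0.223, 0.763, 0.606], [-0.482, 0.627, -0.612], [-0.847, -0.156, 0.508]]
in house [ -0.2  -1.6 179. ] toolx [ 0.002  0.001 -1.   ] tooly [-0.294  0.956  0.   ]
top 660 y [-89.2 -89.1  89.2  89.9] x [-34.3 -32.7  34.3  35.1] n [0.001 0.003 1.   ] z0 36.1 rect ((0.6803932189941406, 0.5645523071289062), (71.55715942382812, 179.8973388671875), 0.05572943761944771)
 nut 94 [-0.05  0.21  1.26] q= 4.4
side 264 y [-90.4 -90.   86.6  88. ] x [-32.4 -31.   35.4  35.4] n [0.026 0.001 1.   ] z0 34.8 rect ((1.2650566101074219, -1.1825714111328125), (182.45681762695312, 68.91829681396484), 89.827880859375)
 nut 90 [ 0.2  -0.28  1.23] q= 4.37
```

View pics/top10z.png

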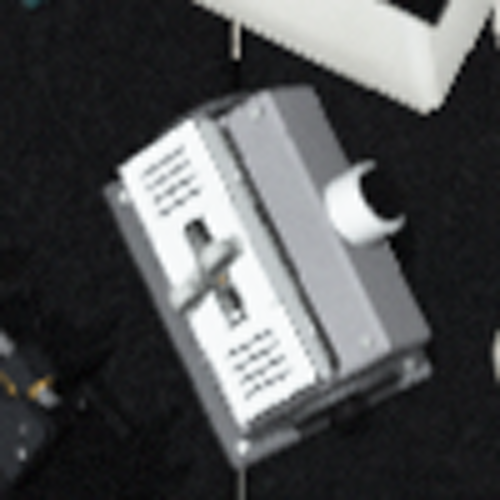

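View pics/side10z.png

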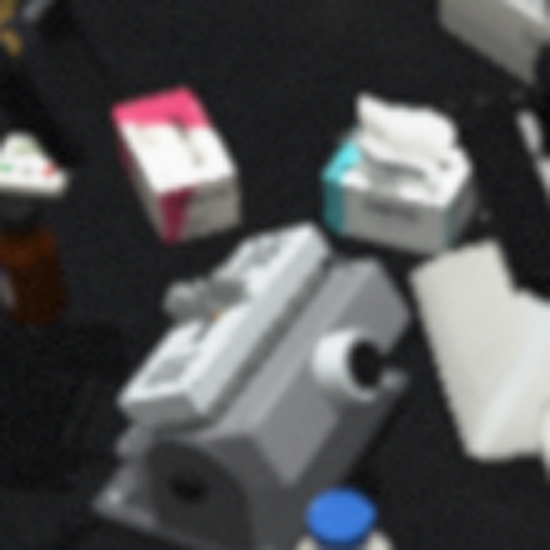

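The nut lies across the slot at about 4.4 rad (top view, about (207,275)). The cover is flush and centred, and the arm is clear, so I'm handing in.

```bash
python3 -c "
from h import *
print(order.job_done())
rep()"
```

```text
the job is handed in; nothing more can be done
None
the job is handed in; nothing more can be done
```

The lamp house is closed and I handed the job in after about 28 s of the 72 s allowed. No verdict came back.

What I did:
- **Nut back to its stop:** I pinched the wing nut at about 0.79 rad and turned it back. Both cameras then read about 0 rad.
- **Cover seated:** I gripped the cover centrally across its width and lowered it along the stud until it stopped on the frame.
- **Nut tightened:** I spun the nut clockwise in two strokes, let go and backed the arm off.

What the last checks showed:
- **Cover position:** it is within about 1.5 mm of centre both ways. Its top is 35 to 36 mm above the deck, where 36 mm is fully seated.
- **Cover level:** the top camera shows it level to 0.003 rad. The side camera reads 0.026 rad with fewer points; both are inside the 0.035 rad limit.
- **Nut:** it reads 4.37 rad in one camera and 4.40 in the other, and the last pose of the gripper agrees at 4.41. From the stated 40 N per rad that is about 17 N on the cover, but I could not measure the clamping force directly.
- **Bystanders:** I saw no contact with the bottles, petri dish or slide box. I did not measure their final positions.

The two cameras disagreed by about 4 to 8 mm in x. I corrected for this using the known gripper position, and the corrected readings agreed to about 1 mm.

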